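# Scan a reagent cassette and load it into the bench reader

### The job

Log in the reagent cassette and load it: take the hand scanner out of its dock, aim it squarely at the code on the cassette's sloping face from about 5 cm away and hold it steady for a good second, then push the cassette all the way into the reader's bay until it meets the stop. The scanner has to end up standing in its dock again, and nothing else on the bench may be shifted or knocked over.

Things in the scene. Friction and masses are not known exactly. Their poses are not given: they have to be found in the camera images.
- scanner: hand scanner, a straight stick 126 mm long, 0.14 kg, upright in its dock, reading window down. Black head 56 x 38 mm (its x, y), 40 mm long, tapers by 51 mm to a straight grey grip 40 x 30 mm (x, y) up to the tail. Origin: middle of the window; z points from window to tail, it looks along -z. It reads by itself, without a trigger
- window (a point): middle of the scanner's reading window (the scanner's origin and axes). A code is read 35 to 80 mm before it, within 12 mm of the scanner's centre line, faced square within 15 degrees, held steady for 1 s
- dock: fixed black scanner dock: foot plate 104 x 90 x 10 mm with an open-topped rectangular socket, 62 x 44 mm inside (x, y), walls 6 mm thick and 44 mm high above the bench. The scanner's head stands in it on the foot plate (window 10 mm above the bench), x and y axes along the dock's, either way round. Origin: centre of the underside
- cassette: loose grey reagent cassette 130 x 62 x 52 mm (x, y, z), 0.25 kg, on the reader's deck. Origin: centre of its underside, 10 mm above the bench. Its square +x end enters the bay first. The -x end, towards the robot, has an upright lip 18 mm high at x = -65 mm; from it a face slopes up at 35 degrees from level to the top
- lip (a point): middle of the cassette's upright 18 mm high, 62 mm wide lip, 9 mm above its underside: the place to push. Axes as the cassette
- code (a point): centre of the 31 mm square black and white code on the label in the middle of the cassette's sloping face, 41 mm to -x of the cassette's origin and 35 mm above its underside. Its z axis stands square out of the label, 35 degrees from vertical, leaning to the cassette's -x end; y is the cassette's y
- reader: fixed bench reader, white, 190 mm wide, 173 mm high. Origin: on the bench, middle of the plane of the bay mouth; +x goes into the bay, away from the robot. Bay 67 mm wide, roof 73 mm above the bench, rigid end stop 112 mm inside the mouth. The front is upright to 85 mm above the bench, then slopes back. A light dust flap in the mouth swings inwards as the cassette is pushed
- bay_mouth (a point): middle of the bay mouth at deck level, 10 mm above the bench; axes as the reader. The 106 mm wide deck reaches 195 mm out from it towards the robot (-x). Two guides on it, up to 32 mm above the bench, flare from 65 mm apart here to 87 mm apart 42 mm out. Fully home the cassette's origin is 47 mm inside the mouth, its lip still 18 mm outside and the code inside
- buffer_bottle: bystander: white-capped plastic bottle, 66 mm across, 147 mm high; it and the dock stand on either side of the reader, either way about. Origin: centre of its underside
- specimen_jar: bystander: jar 64 mm across, 75 mm high. Origin: centre of its underside
- timer: bystander: bench timer 45 x 70 x 29 mm. Origin: centre of its underside
- vial: bystander: stoppered glass vial 30 mm across, 70 mm high. Origin: centre of its underside
Things that resemble listed ones, but are neither listed nor needed, are in the scene too. What is shaped like the scanner but yellow is not meant. Leave any yellow look-alike of the cassette alone.

How it is judged:
By the outcome, as a careful person would: the job done as asked, in the order asked, and still so for the second after the job is handed in, with the robot touching nothing.
It also fails if it takes over 58 s, if anything falls off the work surface, if the arm or the gripper's body presses on something with over 40 N, if the wrist force passes 120 N, or if a joint passes its speed limit or range.

### The arm

A 7-joint arm with a two-finger parallel gripper is mounted at the origin on a cart in front of the work surface, level with it; the furniture and walls round the work are solid. World frame = base frame: x ahead of the robot, y to its left, z up, the work surface at z = 0. Lengths are in m, angles in rad, forces in N, time in s.
With the tool pointing down it reaches from about 0.4 to 0.875 m from the base axis. Payload 19.3 kg.
Tool frame: the origin (TCP) lies at the very end of the fingers, on their centre line; the grasp point (between the pads) lies 19 mm behind it; y points along the fingers, x is the direction in which the jaws open and shut, and the axes are right-handed (so a half turn about y gives the same grasp; the last joint's range is limited). The gripper opens to 85 mm and grips with 20 to 120 N. Pads are 22 mm wide; open, the fingers measure 114 mm over their backs; the gripper's body (76 mm by 85 mm) begins 54 mm behind the grasp point. The pads swing forward as they close: fully open they stand 13 mm farther back than shut.
Start: joints at [-1.278, 0.521, -0.036, 1.599, 0.021, 1.021, -0.113], TCP at [0.222, 0.584, 0.231] pointing down, gripper open.
Joint ranges: [-2.91, 2.91], [-0.3, 2.13], [-1.5, 1.42], [0.17, 2.43], [-1.26, 4.41], [0.16, 1.93], [-2.52, 2.52]. Speed limits (rad/s): [1.89, 1.89, 2.39, 2.39, 3.01, 3.01, 3.01].

### API

Orientations are given as [roll, pitch, yaw] about the fixed x, y, z axes, in that order (R = Rz(yaw) Ry(pitch) Rx(roll)).
In Python, from workcell import bot gives the robot as it stands. The module is installed in compiled form; this text tells all that it offers.
- The arm moves only by the shell command python3 -m crank 'ROWS' [FORCE]. ROWS is JSON, a list of rows, each an object of numbers: "hand": the closure, from 0 (fully open) to 1 (shut); "dx", "dy", "dz": the shift along the tool's x, y, z in mm; "yaw": the turn about the tool's y in rad. In form: [{"hand": .., "dx": .., "dy": .., "dz": .., "yaw": ..}, ...]. A call has 1 to 12 rows; each row is the pose to reach, as a shift and turn from the pose commanded when the call began, along the tool's axes at that moment; what a row does not reach only later rows make up. A row lasts 1/12 s, in which the tool goes at most 41.7 mm and 7.16 degrees, less where a joint would pass 70% of its speed; a pose out of reach is approached as far as the arm can. A call with a gripper value outside its range is refused whole. The fingers move at their own pace and stop on an object; FORCE is the grip in N (left out, the last holds). Time passes only in rows, so rows that repeat a pose let the fingers close. It gives the time, the measured TCP pose, the force and the opening at its end, in the units of the state.
- bot.observe(): the state, without advancing time (a new reading comes with each control period).
- bot.grab_frame(name): name is "scene" or "side" or "wrist"; returns the picture (384x512x3 uint8, red, green, blue); there is no depth.
- bot.camera_info(name): a dict with "fx", "fy", "cx", "cy" (pixels), "dist" ([k1, k2, p1, p2, k3] as OpenCV has them; the pictures are not rectified), "rvec" (rotation vector, rad) and "tvec" (3), from world to camera coordinates, as OpenCV has them. Camera axes: x right, y down, z forward; pixel columns grow to the right and rows downward; lengths in m; the calibration is good to about 2 mm. A picture is of the moment at which its call begins: read the wrist's pose just before it. camera_info takes no time and is no camera call; for the wrist camera it gives the pose at the moment of the call.
- bot.job_done(): hands the job in, once; it reports no verdict.
The state is a dict: "clock": time; "qpos": joint angles; "qd": joint speeds; "joint_efforts": joint torques, N m; "position": TCP position; "tool_rot": TCP orientation; "force": force on the tool from outside, world axes, zero at the start; "moment": the same for the moment, N m; "grip_width": finger opening in m.
Only numpy, scipy, OpenCV 4.12 (cv2) and the standard library are available. Lean on these libraries where they do the work, as an engineer would, in place of code of your own. Each camera call takes 0.05 s, during which the arm holds its last target.

## Working session

There is one attempt and no reset: what is moved stays moved. The work goes in short steps, Python scripts to look and compute and a shell command to move; the robot and the scene stay as the last step left them, time stands still between calls to the robot, and variables do not carry over. Pictures are saved under pics/ and viewed, and the job is handed in when it is done.

```bash
mkdir -p pics; ls; cat > h.py <<'E'
import numpy as np, cv2
from scipy.spatial.transform import Rotation as R
from workcell import bot
def cam(n):
    c=bot.camera_info(n);K=np.array([[c['fx'],0,c['cx']],[0,c['fy'],c['cy']],[0,0,1.]])
    return K,np.array(c['dist'],float),np.array(c['rvec'],float).reshape(3),np.array(c['tvec'],float).reshape(3)
def ray(C,uv):
    K,d,r,t=C;p=cv2.undistortPoints(np.array([[uv]],float),K,d)[0,0]
    M=R.from_rotvec(r).as_matrix();return -M.T@t, M.T@np.array([p[0],p[1],1])
def onz(C,uv,z):
    o,v=ray(C,uv);return o+v*(z-o[2])/v[2]
def tri(C1,u1,C2,u2):
    A=[];b=[]
    a=np.zeros((3,3));bb=np.zeros(3)
    for C,u in((C1,u1),(C2,u2)):
        o,v=ray(C,u);v=v/np.linalg.norm(v);P=np.eye(3)-np.outer(v,v);a+=P;bb+=P@o
    return np.linalg.solve(a,bb)
def proj(C,X):
    return cv2.projectPoints(np.array(X,float).reshape(-1,1,3),C[2],C[3],C[0],C[1])[0].reshape(-1,2)
def save(im,name,s=1.5):
    cv2.imwrite('pics/'+name,cv2.resize(im[:,:,::-1],None,fx=s,fy=s,interpolation=cv2.INTER_CUBIC))
E
python3 - <<'E'
from h import *
s=bot.observe();print(s)
for n in('scene','side','wrist'):
    C=cam(n);im=bot.grab_frame(n);np.save(f'{n}0.npy',im);save(im,n+'0.png');print(n,C, ray(C,(256,192)))
E
```

```text
pics
{'clock': 0.0, 'qpos': array([-1.27822049,  0.52195557, -0.03632937,  1.59997716,  0.02120843,
        1.02107962, -0.1127938 ]), 'qd': array([ 0.00071546,  0.00022353, -0.00045819,  0.00190325,  0.0014928 ,
       -0.00110292,  0.00048665]), 'joint_efforts': array([-7.78228932e-04, -9.27104473e+01,  1.97934307e+00, -3.69928336e+01,
        1.77285634e-02,  8.33258528e-03,  3.73553007e-05]), 'position': array([0.22171715, 0.58401779, 0.23077317]), 'tool_rot': array([-1.57087496e+00,  1.03145756e-03,  1.20802223e+00]), 'force': array([-0.36981003, -0.63876896,  0.57502482]), 'moment': array([-0.00126598,  0.01340812,  0.00661392]), 'grip_width': 0.08529049942402094}
scene (array([[364.29244376,   0.        , 256.0321135 ],
       [  0.        , 364.29244376, 193.23858948],
       [  0.        ,   0.        ,   1.        ]]), array([-0.09644213,  0.        ,  0.        ,  0.        ,  0.        ]), array([ 2.33378121, -0.71291045,  0.27368329]), array([-0.42441097,  0.32184769,  0.90801225])) (array([ 0.14879653, -0.53135148,  0.89650547]), array([ 0.37316133,  0.54685148, -0.7494
[... 161 characters left out ...]
   ]]), array([-0.05872021,  0.        ,  0.        ,  0.        ,  0.        ]), array([ 2.09312642, -0.4475288 ,  0.25012764]), array([-0.46276526,  0.18596495,  1.13556223])) (array([ 0.06698447, -0.97707362,  0.76097072]), array([ 0.33941378,  0.77918851, -0.52706097]))
wrist (array([[303.64772429,   0.        , 255.60833945],
       [  0.        , 303.64772429, 188.48652948],
       [  0.        ,   0.        ,   1.        ]]), array([-0.06090863,  0.        ,  0.        ,  0.        ,  0.        ]), array([-2.36108117, -1.62888402, -0.25911947]), array([-0.6249401 , -0.04051593,  0.3799675 ])) (array([0.14734647, 0.61302764, 0.37289826]), array([ 0.30193603, -0.11457467, -0.94648974]))
```

View pics/scene0.png

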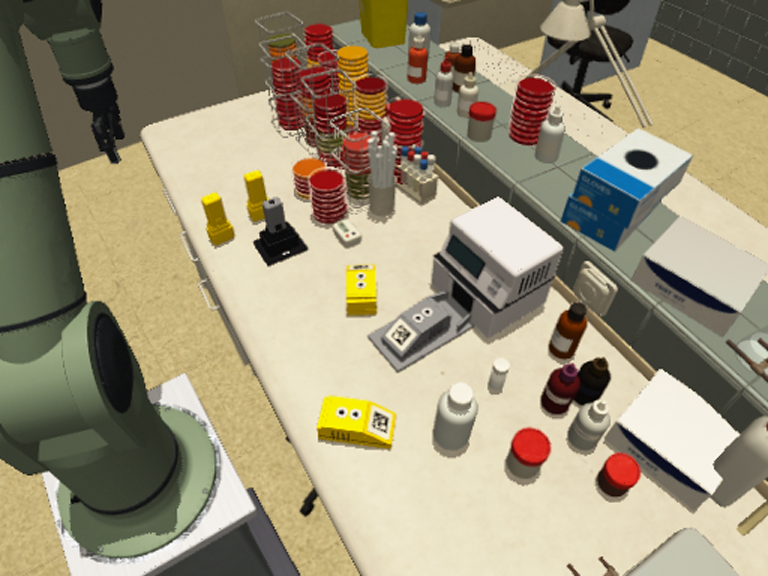

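View pics/side0.png

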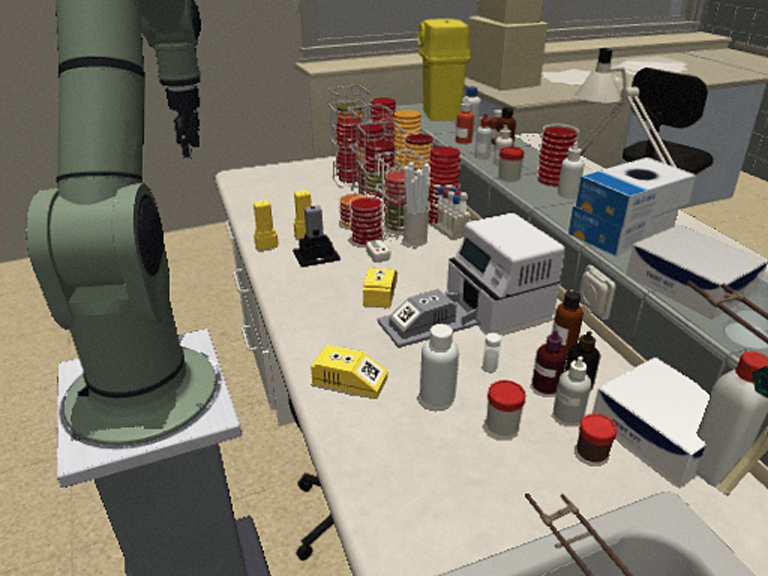

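View pics/wrist0.png

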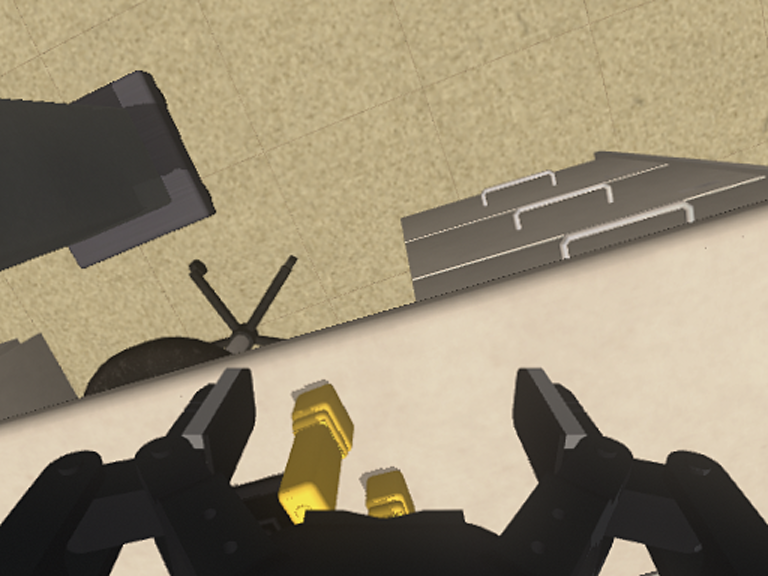

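Scene picture (768×576 display): scanner candidates are a grey-gripped black-headed stick in the black dock at (273,222) and yellow sticks at (213,217) and (256,195). Cassette candidates are the grey one on the deck at (420,325) and yellow ones at (361,288) and (357,420). I choose the grey scanner and the grey cassette, and check them in a close crop.

```bash
python3 - <<'E'
from h import *
a=np.load('scene0.npy');b=np.load('side0.npy')
# scanner crops and cassette crops
def crop(im,x,y,w,h,s): return cv2.resize(im[y:y+h,x:x+w],(w*s,h*s),interpolation=cv2.INTER_CUBIC)
r1=np.hstack([crop(a,150,115,80,70,5),crop(b,180,120,80,70,5)])
save(r1,'c_scanner.png',1)
r2=np.hstack([crop(a,240,180,100,75,4),crop(b,245,175,100,75,4)])
save(r2,'c_cass.png',1)
E
```

```text
(no output)
```

View pics/c_scanner.png

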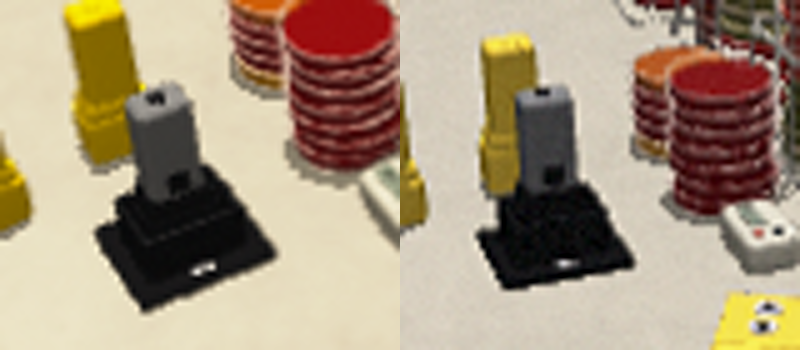

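View pics/c_cass.png

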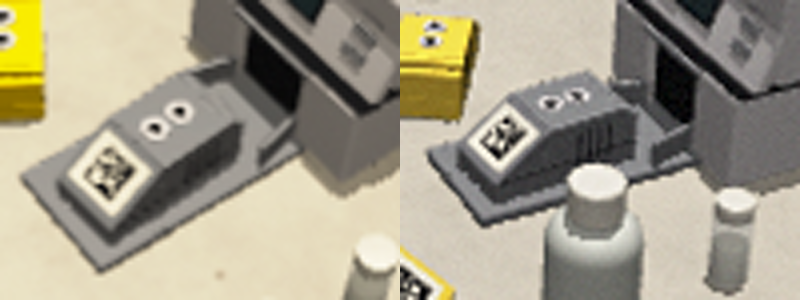

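```bash
python3 - <<'E'
from h import *
a=np.load('scene0.npy');b=np.load('side0.npy');S=cam('scene');T=cam('side')
f=lambda p:(150+p[0]/5,115+p[1]/5); g=lambda p:(180+(p[0]-400)/5,120+p[1]/5)
f2=lambda p:(240+p[0]/4,180+p[1]/4); g2=lambda p:(245+(p[0]-400)/4,175+p[1]/4)
np.set_printoptions(precision=4,suppress=True)
for n,p,q in(('L',(97,230),(479,232)),('B',(143,303),(503,282)),('R',(275,247),(633,261))):
    print('dock',n,onz(S,f(p),.01),onz(T,g(q),.01))
print('tail',onz(S,f((155,97)),.136),onz(T,g((543,92)),.136),tri(S,f((155,97)),T,g((543,92))))
for n,p,q in(('deckL',(21,176),(430,153)),('deckB',(103,264),(485,219)),('deckR',(300,148),(692,160))):
    print(n,onz(S,f2(p),.01),onz(T,g2(q),.01))
print('code',onz(S,f2((108,173)),.045),onz(T,g2((505,138)),.045),tri(S,f2((108,173)),T,g2((505,138))))
# code quad via white label corners
for p,q in(((120,138),(501,113)),((158,160),(543,129)),((96,215),(501,164)),((58,186),(464,146))):
    print('label',tri(S,f2(p),T,g2(q)))
# others: full display px/1.5
for n,p,z in(('bottlecap',(461,390),.147),('jar',(529,440),.075),('vial',(499,364),.07),('timer',(346,230),.029)):
    print(n,onz(S,(p[0]/1.5,p[1]/1.5),z))
for n,p in(('yel1',(220,240)),('yel2',(257,217)),('ycas',(361,310)),('dish',(328,215)),('swabs',(382,212))): print(n,onz(S,(p[0]/1.5,p[1]/1.5),0))
E
```

```text
dock L [0.4182 0.4067 0.01  ] [0.4132 0.4004 0.01  ]
dock B [0.4137 0.3233 0.01  ] [0.407  0.3174 0.01  ]
dock R [0.5145 0.3209 0.01  ] [0.5062 0.3082 0.01  ]
tail [0.4648 0.367  0.136 ] [0.4604 0.3601 0.136 ] [0.4664 0.3756 0.1288]
deckL [0.4912 0.0269 0.01  ] [0.4883 0.0191 0.01  ]
deckB [ 0.4974 -0.0719  0.01  ] [ 0.4918 -0.0783  0.01  ]
deckR [ 0.6834 -0.0704  0.01  ] [ 0.6755 -0.0753  0.01  ]
code [ 0.5315 -0.0281  0.045 ] [ 0.5299 -0.0323  0.045 ] [ 0.5338 -0.0247  0.0393]
label [ 0.5433 -0.0137  0.0567]
label [ 0.5608 -0.0434  0.0532]
label [ 0.5136 -0.0477  0.0331]
label [ 0.5037 -0.008   0.0288]
bottlecap [ 0.5026 -0.2304  0.147 ]
jar [ 0.569 -0.338  0.075]
vial [ 0.6304 -0.1963  0.07  ]
timer [0.6083 0.3012 0.029 ]
yel1 [0.3551 0.4685 0.    ]
yel2 [ 0.4648  0.4941 -0.    ]
ycas [0.52   0.0985 0.    ]
dish [0.6152 0.4011 0.    ]
swabs [0.733  0.3356 0.    ]
```

```bash
cat >> h.py <<'E'
np.set_printoptions(precision=4,suppress=True)
def st():
    s=bot.observe();M=R.from_euler('xyz',s['tool_rot']).as_matrix();return s,np.array(s['position']),M
def goto(x,y,z,yawdeg=None):
    s,p,M=st();d=M.T@(np.array([x,y,z])-p)*1000
    cur=np.arctan2(M[1,0],M[0,0])
    dy=0 if yawdeg is None else -((np.deg2rad(yawdeg)-cur+np.pi)%(2*np.pi)-np.pi)
    print('clock %.2f'%s['clock'],'pos',p,'yaw %.2f'%np.rad2deg(cur),'-> dx %.1f dy %.1f dz %.1f yaw %.3f'%(*d,dy),'F',s['force'],'w',s['grip_width'])
E
python3 -c "
from h import *
goto(.462,.362,.231,88)"
```

```text
clock 0.15 pos [0.2218 0.584  0.2308] yaw 69.21 -> dx -122.3 dy -0.0 dz -303.4 yaw -0.328 F [ 0.2393  0.2485 -0.5217] w 0.08549008693653795
```

```bash
python3 -m crank '[{"hand":0,"dx":-61,"dy":0,"dz":-152,"yaw":-0.16},{"hand":0,"dx":-61,"dy":0,"dz":-152,"yaw":-0.16},{"hand":0,"dx":-61,"dy":0,"dz":-152,"yaw":-0.16},{"hand":0,"dx":-122,"dy":0,"dz":-303,"yaw":-0.328},{"hand":0,"dx":-122,"dy":0,"dz":-303,"yaw":-0.328},{"hand":0,"dx":-122,"dy":0,"dz":-303,"yaw":-0.328},{"hand":0,"dx":-122,"dy":0,"dz":-303,"yaw":-0.328},{"hand":0,"dx":-122,"dy":0,"dz":-303,"yaw":-0.328},{"hand":0,"dx":-122,"dy":0,"dz":-303,"yaw":-0.328},{"hand":0,"dx":-122,"dy":0,"dz":-303,"yaw":-0.328},{"hand":0,"dx":-122,"dy":0,"dz":-303,"yaw":-0.328}]' 40
python3 - <<'E'
from h import *
s,p,M=st();C=cam('wrist');im=bot.grab_frame('wrist');np.save('w1.npy',im);save(im,'w1.png');np.save('w1C.npy',np.array([C[2],C[3]]))
print(s['clock'],p,s['tool_rot'])
E
```

```text
clock: 1.07
position: [0.4615, 0.3629, 0.2311]
tool_rot: [-1.57, -0.0, 1.536]
force: [-0.3, 0.6, 0.0]
grip_width: 0.0856
1.0667 [0.4615 0.3629 0.2311] [-1.5702 -0.      1.5359]
```

View pics/w1.png

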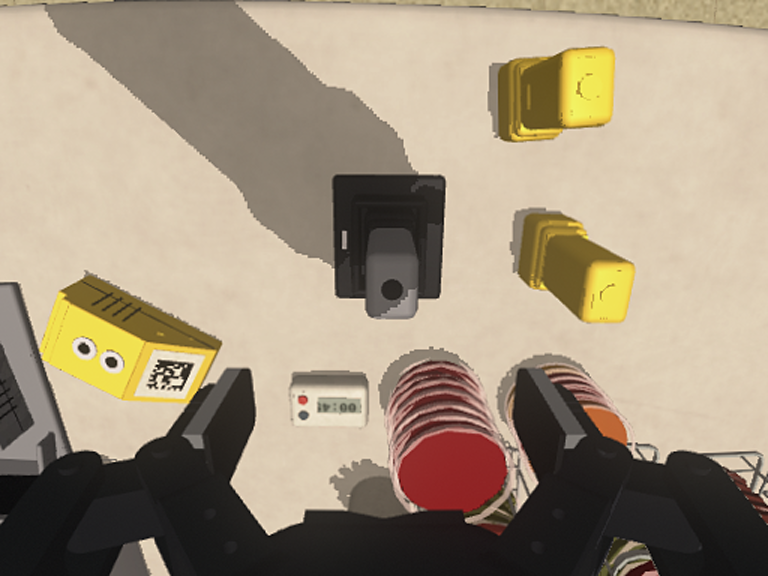

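Wrist view: dock foot corners at display (333,176), (445,177), (440,298), (334,296); the grey tail centre is at (392,288) with the yellow sticks at right (560,90), (580,265).

```bash
python3 - <<'E'
from h import *
C=cam('wrist');f=lambda u:(u[0]/1.5,u[1]/1.5)
q=[onz(C,f(u),.01) for u in((333,176),(445,177),(440,298),(334,296))];print(np.array(q),np.mean(q,0))
for a,b in((0,1),(1,2),(2,3),(3,0)): d=q[b]-q[a];print(np.linalg.norm(d),np.rad2deg(np.arctan2(d[1],d[0])))
print('tail',onz(C,f((392,292)),.136),[onz(C,f(u),.136) for u in((367,265),(418,265),(415,318),(369,318))])
s,p,M=st();print(proj(C,[p,p+[0,0,.019]])*1.5)
im=np.load('w1.npy');save(cv2.resize(im[100:230,190:330],None,fx=5,fy=5,interpolation=cv2.INTER_CUBIC),'w1c.png',1)
E
```

```text
[[0.4113 0.326  0.01  ]
 [0.415  0.4136 0.01  ]
 [0.5157 0.41   0.01  ]
 [0.5109 0.3202 0.01  ]] [0.4632 0.3675 0.01  ]
0.0876890179160111 87.56512595720605
0.10078767502302091 -2.0477848029723154
0.08999439443127709 -93.09831329921457
0.09975646453620632 176.63552989842597
tail [0.4648 0.3684 0.136 ] [array([0.4488, 0.3554, 0.136 ]), array([0.4498, 0.383 , 0.136 ]), array([0.4807, 0.381 , 0.136 ]), array([0.4798, 0.3551, 0.136 ])]
[[382.2455 371.9185]
 [382.0827 402.0017]]
```

View pics/w1c.png

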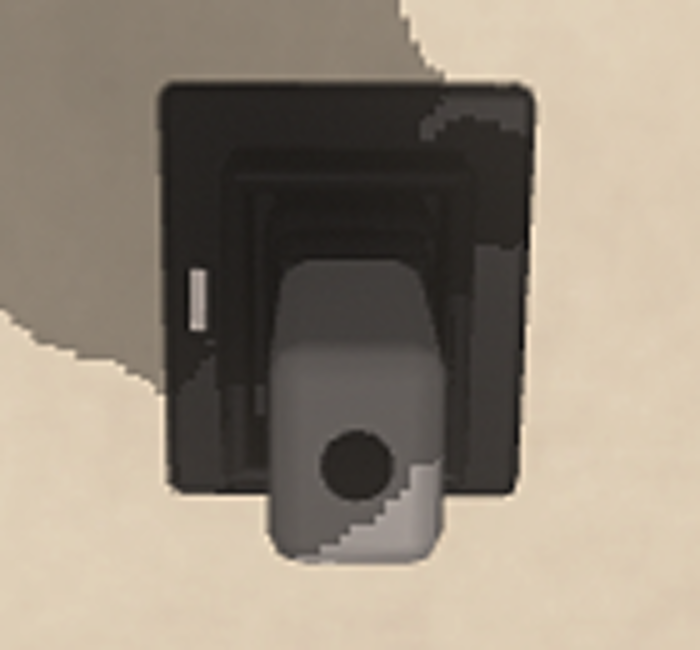

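```bash
python3 -m crank '[{"hand":0,"dx":5,"dy":40,"dz":-1.5,"yaw":0.009},{"hand":0,"dx":5,"dy":80,"dz":-1.5,"yaw":0.009},{"hand":0,"dx":5,"dy":110,"dz":-1.5,"yaw":0.009},{"hand":0,"dx":5,"dy":133,"dz":-1.5,"yaw":0.009},{"hand":0,"dx":5,"dy":133,"dz":-1.5,"yaw":0.009},{"hand":0,"dx":5,"dy":133,"dz":-1.5,"yaw":0.009}]' 40
python3 - <<'E'
from h import *
im=bot.grab_frame('wrist');save(im,'w2.png',1.2);im2=bot.grab_frame('side');save(im2[90:210,150:310],'s2.png',4)
goto(.463,.368,.098,87.5)
E
```

```text
clock: 1.62
position: [0.4624, 0.3683, 0.098]
tool_rot: [-1.569, 0.001, 1.529]
force: [0.9, 0.7, 1.5]
grip_width: 0.0855
clock 1.72 pos [0.4637 0.3688 0.0999] yaw 87.54 -> dx -0.8 dy 1.9 dz 0.7 yaw 0.001 F [ 0.4972 -0.1315  0.8466] w 0.08531802240817024
```

View pics/w2.png

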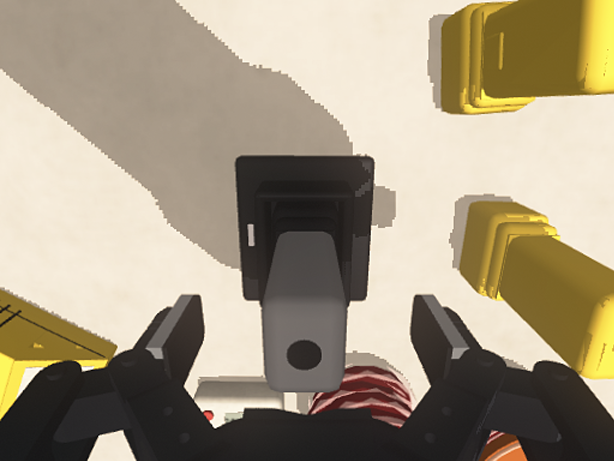

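View pics/s2.png

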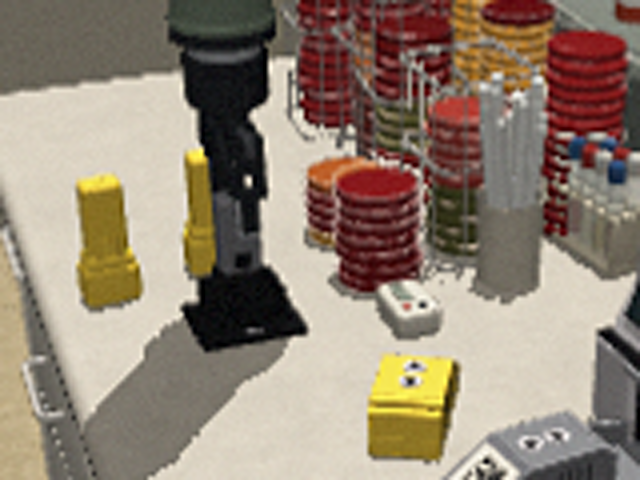

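```bash
python3 -m crank '[{"hand":1,"dx":0,"dy":0,"dz":0,"yaw":0},{"hand":1,"dx":0,"dy":0,"dz":0,"yaw":0},{"hand":1,"dx":0,"dy":0,"dz":0,"yaw":0},{"hand":1,"dx":0,"dy":0,"dz":0,"yaw":0},{"hand":1,"dx":0,"dy":0,"dz":0,"yaw":0},{"hand":1,"dx":0,"dy":0,"dz":0,"yaw":0},{"hand":1,"dx":0,"dy":0,"dz":0,"yaw":0},{"hand":1,"dx":0,"dy":0,"dz":0,"yaw":0}]' 25
```

```text
clock: 2.38
position: [0.4637, 0.3677, 0.0988]
tool_rot: [-1.571, -0.0, 1.527]
force: [-1.3, -0.9, 6.4]
grip_width: 0.0294
```

```bash
python3 -m crank '[{"hand":1,"dx":0,"dy":-6,"dz":0,"yaw":0},{"hand":1,"dx":0,"dy":-12,"dz":0,"yaw":0},{"hand":1,"dx":0,"dy":-18,"dz":0,"yaw":0},{"hand":1,"dx":0,"dy":-24,"dz":0,"yaw":0},{"hand":1,"dx":0,"dy":-24,"dz":0,"yaw":0}]' 25
python3 - <<'E'
from h import *
im=bot.grab_frame('wrist');save(im,'w3.png',1.2);im2=bot.grab_frame('scene');save(im2[90:200,110:250],'s3.png',5)
goto(.463,.368,.122,87.5)
E
```

```text
clock: 2.8
position: [0.4639, 0.368, 0.1238]
tool_rot: [-1.572, -0.001, 1.527]
force: [-0.2, 1.0, -1.6]
grip_width: 0.0297
clock 2.90 pos [0.4635 0.3677 0.1226] yaw 87.49 -> dx 0.2 dy 0.6 dz 0.6 yaw -0.000 F [ 0.6832  0.2596 -1.8454] w 0.029800191823608803
```

View pics/w3.png

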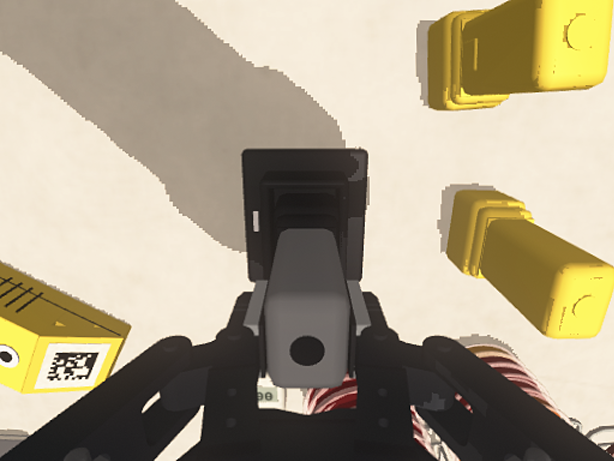

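View pics/s3.png

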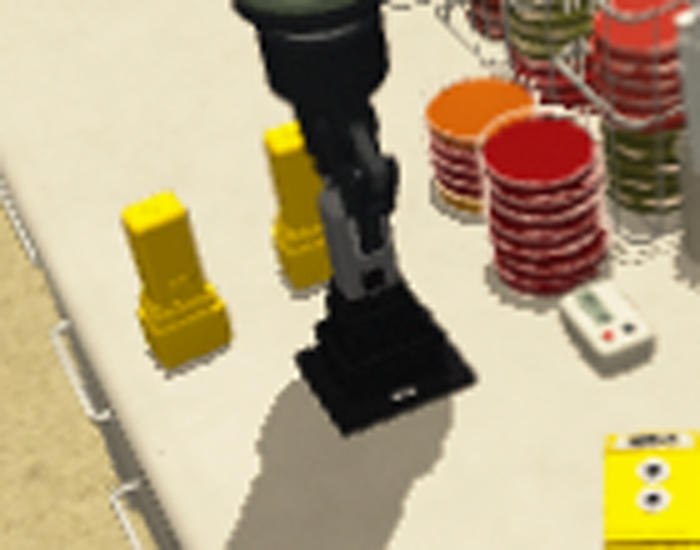

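The scanner rises with the hand (tail at (307,350), still centred). The tool cannot tilt, so I'll pivot the scanner in the pads against the socket wall of the fixed dock.

```bash
python3 -m crank '[{"hand":1,"dx":0,"dy":0,"dz":3,"yaw":0},{"hand":1,"dx":0,"dy":0,"dz":6,"yaw":0},{"hand":1,"dx":0,"dy":0,"dz":9,"yaw":0},{"hand":1,"dx":0,"dy":0,"dz":12,"yaw":0},{"hand":1,"dx":0,"dy":0,"dz":15,"yaw":0},{"hand":1,"dx":0,"dy":0,"dz":18,"yaw":0},{"hand":1,"dx":0,"dy":0,"dz":18,"yaw":0}]' 20
python3 - <<'E'
from h import *
im=bot.grab_frame('wrist');save(im,'w4.png',1.2);im2=bot.grab_frame('side');save(im2[90:200,150:290],'s4.png',5)
goto(.463,.368,.122,87.5)
E
```

```text
clock: 3.48
position: [0.4449, 0.3686, 0.1224]
tool_rot: [-1.571, -0.0, 1.527]
force: [3.0, 0.1, 0.4]
grip_width: 0.0296
clock 3.58 pos [0.4451 0.3685 0.1222] yaw 87.50 -> dx 0.2 dy 0.2 dz -17.9 yaw 0.000 F [ 1.7964  0.0725 -0.4817] w 0.02983811289955207
```

View pics/w4.png

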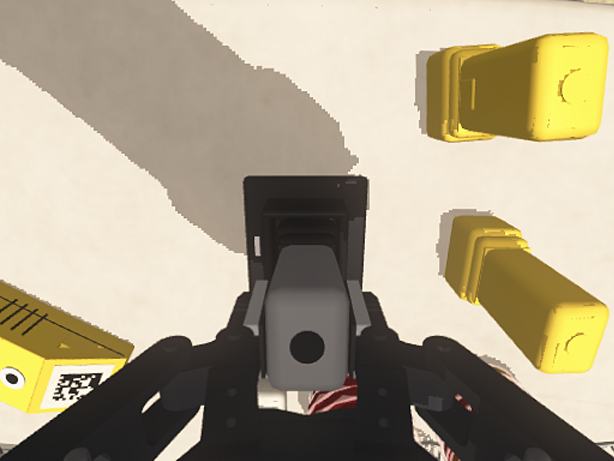

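View pics/s4.png

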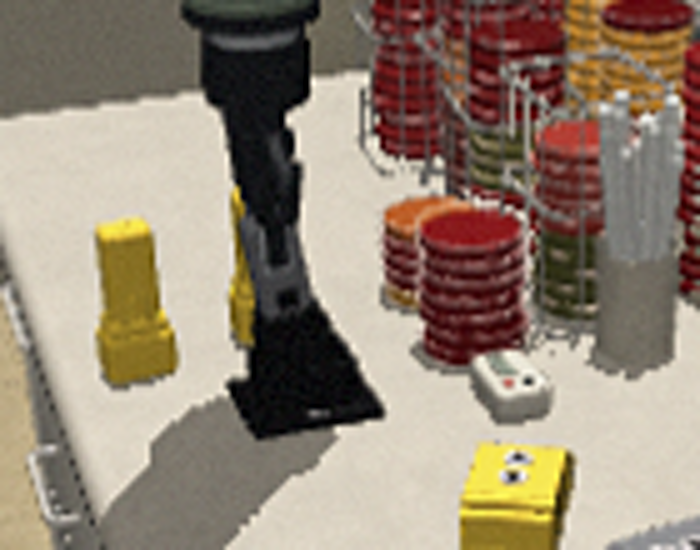

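It pivots with about 3 N; the grey grip visibly leans in the side view (270,270). Continuing.

```bash
python3 -m crank '[{"hand":1,"dx":0,"dy":0,"dz":5,"yaw":0},{"hand":1,"dx":0,"dy":0,"dz":10,"yaw":0},{"hand":1,"dx":0,"dy":0,"dz":15,"yaw":0},{"hand":1,"dx":0,"dy":0,"dz":20,"yaw":0},{"hand":1,"dx":0,"dy":0,"dz":25,"yaw":0},{"hand":1,"dx":0,"dy":0,"dz":30,"yaw":0},{"hand":1,"dx":0,"dy":0,"dz":35,"yaw":0},{"hand":1,"dx":0,"dy":0,"dz":40,"yaw":0},{"hand":1,"dx":0,"dy":0,"dz":46,"yaw":0},{"hand":1,"dx":0,"dy":0,"dz":46,"yaw":0}]' 20
python3 - <<'E'
from h import *
im=bot.grab_frame('wrist');save(im,'w5.png',1.2);im2=bot.grab_frame('side');np.save('s5.npy',im2);save(im2[90:200,150:290],'s5.png',5)
goto(.463,.368,.122,87.5)
E
```

```text
clock: 4.42
position: [0.3982, 0.3705, 0.1223]
tool_rot: [-1.57, 0.0, 1.528]
force: [1.0, -0.6, -0.1]
grip_width: 0.0299
clock 4.52 pos [0.3989 0.3705 0.1223] yaw 87.52 -> dx 0.3 dy 0.2 dz -64.1 yaw 0.000 F [-0.2373 -0.9157 -2.2013] w 0.029921283710598715
```

View pics/w5.png

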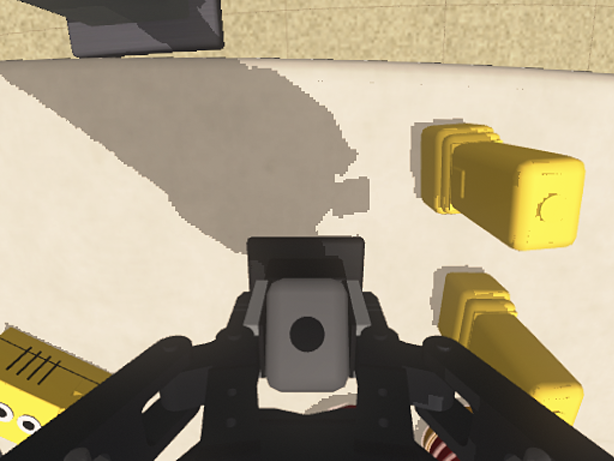

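View pics/s5.png

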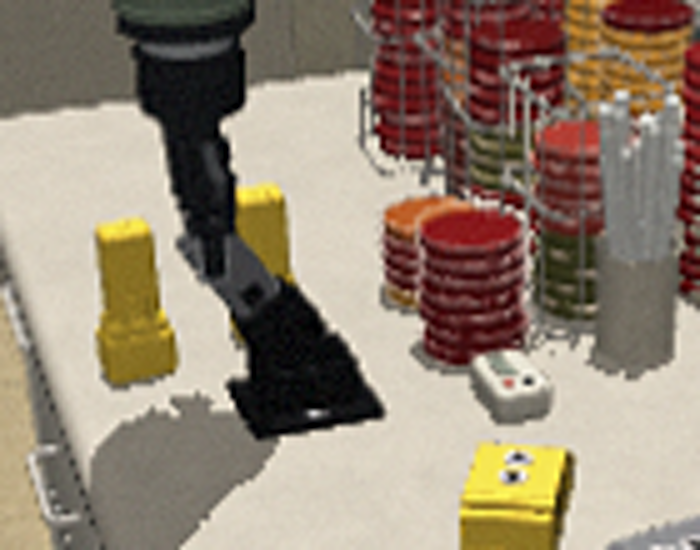

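Scanner now leans about 35° in the side view (tail (190,240) to dock (300,340)). Tighten, lift clear, and move part way for a look at the cassette.

```bash
python3 -m crank '[{"hand":1,"dx":0,"dy":0,"dz":0,"yaw":0},{"hand":1,"dx":0,"dy":0,"dz":0,"yaw":0},{"hand":1,"dx":0,"dy":-5,"dz":0,"yaw":0},{"hand":1,"dx":0,"dy":-12,"dz":0,"yaw":0},{"hand":1,"dx":0,"dy":-25,"dz":0,"yaw":0},{"hand":1,"dx":0,"dy":-45,"dz":0,"yaw":0},{"hand":1,"dx":0,"dy":-65,"dz":0,"yaw":0},{"hand":1,"dx":0,"dy":-85,"dz":0,"yaw":0},{"hand":1,"dx":0,"dy":-100,"dz":0,"yaw":0},{"hand":1,"dx":0,"dy":-108,"dz":0,"yaw":0},{"hand":1,"dx":0,"dy":-108,"dz":0,"yaw":0}]' 70
python3 - <<'E'
from h import *
goto(.43,.11,.23,91.5)
E
```

```text
clock: 5.43
position: [0.4001, 0.3709, 0.2322]
tool_rot: [-1.573, -0.002, 1.527]
force: [0.3, 0.6, -1.6]
grip_width: 0.0292
clock 5.43 pos [0.4001 0.3709 0.2322] yaw 87.48 -> dx -259.4 dy 1.7 dz -41.4 yaw -0.070 F [ 0.2885  0.5825 -1.597 ] w 0.02924596383085456
```

```bash
python3 -m crank '[{"hand":1,"dx":-15,"dy":0,"dz":-3,"yaw":0},{"hand":1,"dx":-40,"dy":0,"dz":-7,"yaw":-0.01},{"hand":1,"dx":-70,"dy":0,"dz":-12,"yaw":-0.02},{"hand":1,"dx":-100,"dy":0,"dz":-16,"yaw":-0.03},{"hand":1,"dx":-130,"dy":0,"dz":-21,"yaw":-0.04},{"hand":1,"dx":-160,"dy":0,"dz":-26,"yaw":-0.05},{"hand":1,"dx":-190,"dy":0,"dz":-31,"yaw":-0.06},{"hand":1,"dx":-220,"dy":0,"dz":-36,"yaw":-0.07},{"hand":1,"dx":-245,"dy":0,"dz":-39,"yaw":-0.07},{"hand":1,"dx":-259,"dy":0,"dz":-41,"yaw":-0.07},{"hand":1,"dx":-259,"dy":0,"dz":-41,"yaw":-0.07},{"hand":1,"dx":-259,"dy":0,"dz":-41,"yaw":-0.07}]' 70
python3 - <<'E'
from h import *
s,p,M=st();C=cam('wrist');im=bot.grab_frame('wrist');np.save('w6.npy',im);save(im,'w6.png');np.save('w6C.npy',np.array([C[2],C[3]]))
im2=bot.grab_frame('side');np.save('s6.npy',im2);save(im2[80:230,200:360],'s6.png',5)
im2=bot.grab_frame('scene');np.save('c6.npy',im2);save(im2[80:230,180:340],'c6.png',5)
print(s['clock'],p,s['tool_rot'])
E
```

```text
clock: 6.43
position: [0.4287, 0.1089, 0.2297]
tool_rot: [-1.57, 0.0, 1.595]
force: [0.8, 0.5, -1.4]
grip_width: 0.0294
6.4333 [0.4287 0.1089 0.2297] [-1.5697  0.0005  1.5952]
```

View pics/w6.png

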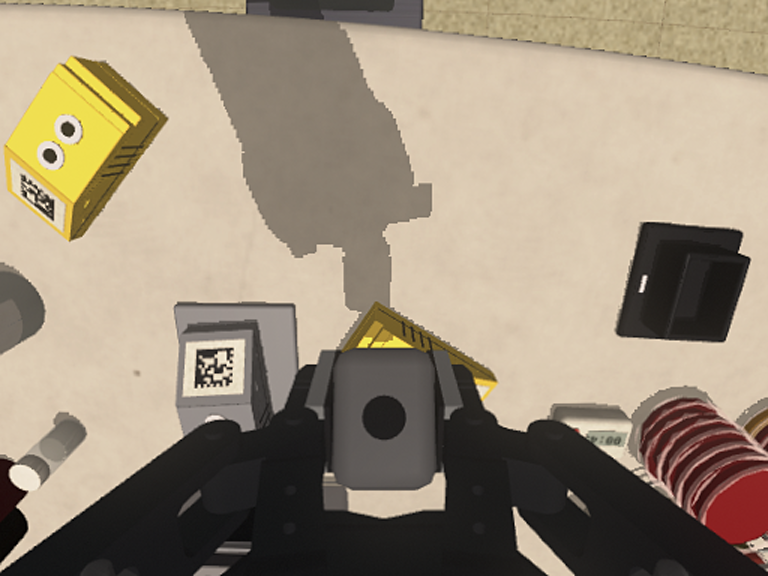

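View pics/s6.png

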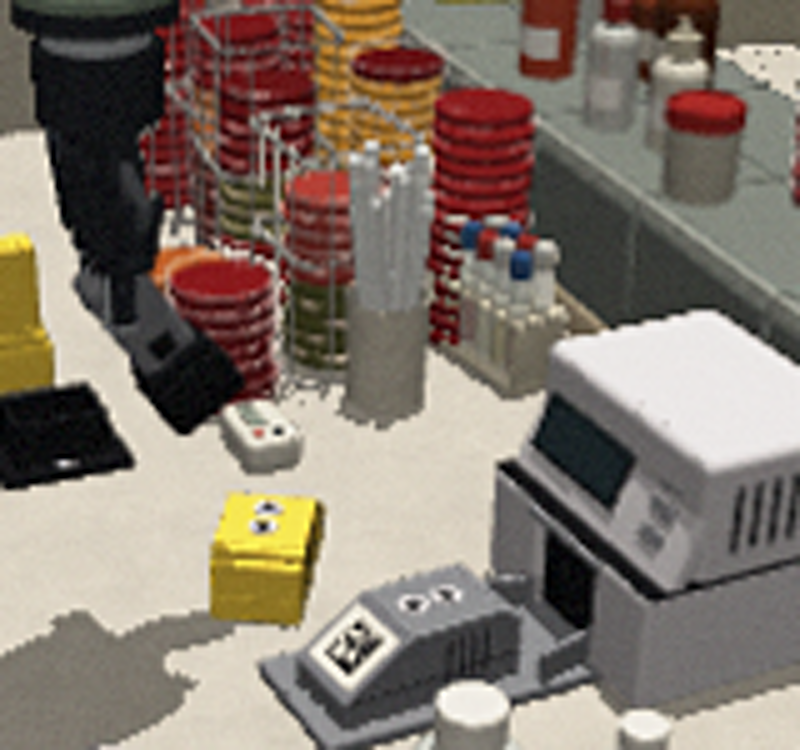

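View pics/c6.png

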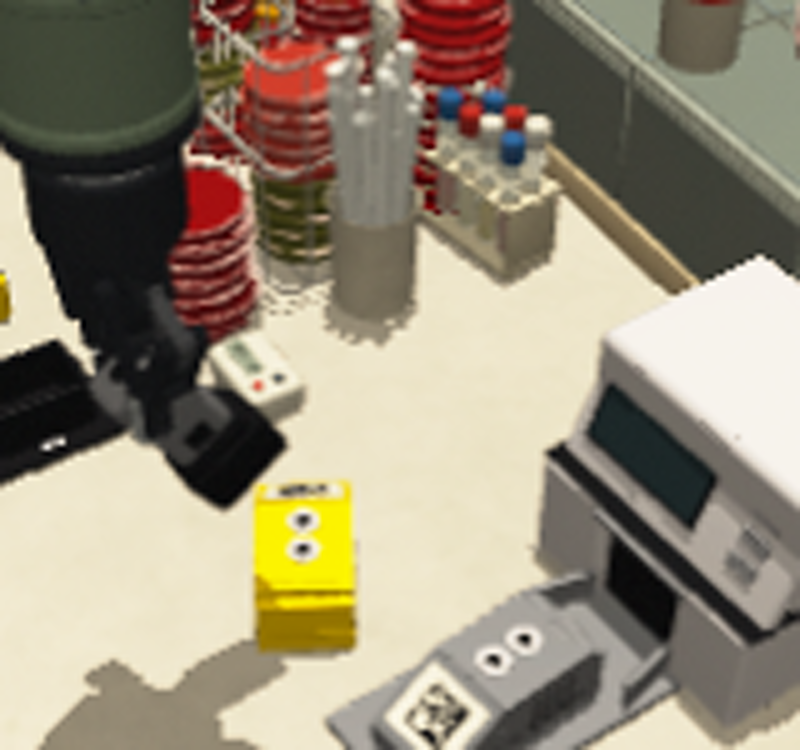

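Wrist view: code centre at (214,369), label corners (187,342),(245,338),(247,395),(184,398). The scanner hangs tilted, window edge in side crop (183,432)–(242,378), scene crop (222,507)–(286,443).

```bash
python3 - <<'E'
from h import *
W=cam('wrist');S=cam('scene');T=cam('side')
s,p,M=st();print(p)
f=lambda u:(u[0]/1.5,u[1]/1.5)
g=lambda u:(200+u[0]/5,80+u[1]/5); c=lambda u:(180+u[0]/5,80+u[1]/5)
lo=tri(S,c((222,507)),T,g((183,432)));hi=tri(S,c((286,443)),T,g((242,378)))
print('near window edge',lo,hi,np.rad2deg(np.arctan2(hi[2]-lo[2],hi[0]-lo[0])),np.linalg.norm(hi-lo))
# alternative: intersect with known plane y = p.y-0.019
for C,u in((S,c((222,507))),(S,c((286,443))),(T,g((183,432))),(T,g((242,378)))):
    o,v=ray(C,u);print(o+v*((p[1]-.019)-o[1])/v[1])
print('code W',onz(W,f((214,369)),.045),'tri W-S',tri(W,f((214,369)),S,c((436,708))),'W-T',tri(W,f((214,369)),T,g((353,645))))
print('code S,T',onz(S,c((436,708)),.045),onz(T,g((353,645)),.045))
top=[onz(W,f(u),.045+.0157) for u in((247,395),(184,398))];bot_=[onz(W,f(u),.045-.011) for u in((187,342),(245,338))]
print(top,bot_)
for u in((187,342),(245,338),(247,395),(184,398)): print(onz(W,f(u),.045))
print('deck edge',onz(W,f((175,305)),.01),onz(W,f((296,305)),.01))
print(np.array(proj(W,[[p[0],p[1],p[2]]]))*1.5)
E
```

```text
[0.4288 0.1105 0.2299]
near window edge [0.4703 0.0999 0.145 ] [0.5099 0.0943 0.178 ] 39.77168152270849 0.05186916035209823
[0.4669 0.0915 0.1549]
[0.5101 0.0915 0.1812]
[0.4662 0.0915 0.1497]
[0.507  0.0915 0.1793]
code W [ 0.5341 -0.0245  0.045 ] tri W-S [ 0.5344 -0.0242  0.0458] W-T [ 0.533  -0.0249  0.0429]
code S,T [ 0.5354 -0.0235  0.045 ] [ 0.5292 -0.029   0.045 ]
[array([0.5475, 0.0061, 0.0607]), array([ 0.5524, -0.0451,  0.0607])] [array([ 0.5159, -0.0493,  0.034 ]), array([ 0.5107, -0.0004,  0.034 ])]
[ 0.5105 -0.0442  0.045 ]
[0.5054 0.0032 0.045 ]
[0.5575 0.001  0.045 ]
[ 0.5626 -0.0529  0.045 ]
deck edge [ 0.4929 -0.0672  0.01  ] [0.4898 0.0379 0.01  ]
[[382.2483 371.829 ]]
```

```bash
python3 -c "
from h import *
goto(.446,-.031,.23,94)"
```

```text
clock 6.58 pos [0.4288 0.1105 0.2299] yaw 91.56 -> dx -141.9 dy -0.1 dz -13.3 yaw -0.043 F [ 0.227  -0.2373 -1.5069] w 0.029444241139977935
```

```bash
python3 -m crank '[{"hand":1,"dx":-15,"dy":0,"dz":-2,"yaw":-0.01},{"hand":1,"dx":-40,"dy":0,"dz":-4,"yaw":-0.02},{"hand":1,"dx":-70,"dy":0,"dz":-7,"yaw":-0.03},{"hand":1,"dx":-100,"dy":0,"dz":-10,"yaw":-0.043},{"hand":1,"dx":-125,"dy":5,"dz":-13,"yaw":-0.043},{"hand":1,"dx":-142,"dy":15,"dz":-13,"yaw":-0.043},{"hand":1,"dx":-142,"dy":35,"dz":-13,"yaw":-0.043},{"hand":1,"dx":-142,"dy":55,"dz":-13,"yaw":-0.043},{"hand":1,"dx":-142,"dy":70,"dz":-13,"yaw":-0.043},{"hand":1,"dx":-142,"dy":78,"dz":-13,"yaw":-0.043},{"hand":1,"dx":-142,"dy":78,"dz":-13,"yaw":-0.043},{"hand":1,"dx":-142,"dy":78,"dz":-13,"yaw":-0.043}]' 70
python3 - <<'E'
from h import *
im2=bot.grab_frame('side');np.save('s7.npy',im2);save(im2[130:240,210:350],'s7.png',5)
im2=bot.grab_frame('scene');np.save('c7.npy',im2);save(im2[130:260,190:330],'c7.png',4)
goto(.446,-.031,.152,94)
E
```

```text
clock: 7.58
position: [0.4459, -0.0313, 0.1524]
tool_rot: [-1.57, -0.0, 1.641]
force: [-0.5, -0.2, -1.4]
grip_width: 0.0292
clock 7.68 pos [ 0.4464 -0.0315  0.1531] yaw 93.99 -> dx 0.5 dy 1.1 dz 0.3 yaw -0.000 F [-0.1028  0.3369 -1.3854] w 0.02894231225735005
```

View pics/s7.png

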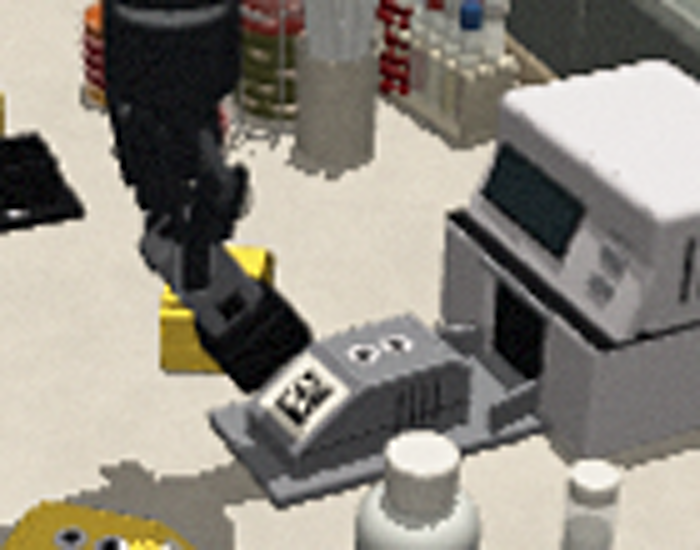

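View pics/c7.png

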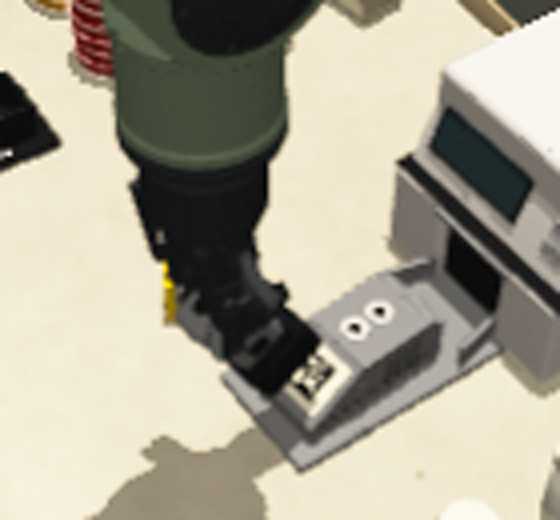

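Head points at the code from behind it (side crop: window edge near (248,392)–(312,340), code (303,398)). Check the geometry by rays.

```bash
python3 - <<'E'
from h import *
S=cam('scene');T=cam('side')
code=np.array([.534,-.0245,.045]);n=np.array([-.571,-.055,.819])
g=lambda u:(210+u[0]/5,130+u[1]/5);c=lambda u:(190+u[0]/4,130+u[1]/4)
def yp(C,u,y): o,v=ray(C,u);return o+v*(y-o[1])/v[1]
y=-.0275-.019
for nm,a,b in(('side',yp(T,g((247,393)),y),yp(T,g((312,342)),y)),('scene',yp(S,c((271,395)),y),yp(S,c((318,338)),y))):
    m=(a+b)/2;m[1]=-.0275;th=np.arctan2(b[2]-a[2],b[0]-a[0]);z=np.array([-np.sin(th),0,np.cos(th)]);d=m-code
    print(nm,a,b,m,np.rad2deg(th),'dist along axis',d@z,'lateral',d-(d@z)*z,np.linalg.norm(d-(d@z)*z))
E
```

```text
side [ 0.4832 -0.0465  0.0701] [ 0.5261 -0.0465  0.0953] [ 0.5046 -0.0275  0.0827] 30.49344797879821 dist along axis 0.047357449391353154 lateral [-0.0053 -0.003  -0.0031] 0.006866777440989158
scene [ 0.4862 -0.0465  0.0741] [ 0.5247 -0.0465  0.1107] [ 0.5055 -0.0275  0.0924] 43.56049742296551 dist along axis 0.05403111518753624 lateral [ 0.0087 -0.003   0.0083] 0.012400851330917286
```

```bash
H='x'; python3 -m crank '[{"hand":1,"dx":0,"dy":0,"dz":0,"yaw":0},{"hand":1,"dx":0,"dy":0,"dz":0,"yaw":0},{"hand":1,"dx":0,"dy":0,"dz":0,"yaw":0},{"hand":1,"dx":0,"dy":0,"dz":0,"yaw":0},{"hand":1,"dx":0,"dy":0,"dz":0,"yaw":0},{"hand":1,"dx":0,"dy":0,"dz":0,"yaw":0},{"hand":1,"dx":0,"dy":0,"dz":0,"yaw":0},{"hand":1,"dx":0,"dy":0,"dz":0,"yaw":0},{"hand":1,"dx":0,"dy":0,"dz":0,"yaw":0},{"hand":1,"dx":0,"dy":0,"dz":0,"yaw":0},{"hand":1,"dx":0,"dy":0,"dz":0,"yaw":0},{"hand":1,"dx":0,"dy":0,"dz":0,"yaw":0}]' 70
python3 -m crank '[{"hand":1,"dx":0,"dy":0,"dz":0,"yaw":0},{"hand":1,"dx":0,"dy":0,"dz":0,"yaw":0},{"hand":1,"dx":0,"dy":0,"dz":0,"yaw":0},{"hand":1,"dx":0,"dy":0,"dz":0,"yaw":0},{"hand":1,"dx":0,"dy":0,"dz":0,"yaw":0},{"hand":1,"dx":0,"dy":0,"dz":0,"yaw":0}]' 70
python3 - <<'E'
from h import *
im2=bot.grab_frame('side');save(im2[130:240,210:350],'s8.png',5)
im2=bot.grab_frame('wrist');np.save('w8.npy',im2);save(im2,'w8.png',1.5)
E
```

```text
clock: 8.68
position: [0.4459, -0.0317, 0.1523]
tool_rot: [-1.571, 0.0, 1.64]
force: [0.3, 0.1, -1.3]
grip_width: 0.0294
clock: 9.18
position: [0.4459, -0.0317, 0.1523]
tool_rot: [-1.571, 0.0, 1.64]
force: [0.1, -0.1, -1.1]
grip_width: 0.0291
```

View pics/s8.png

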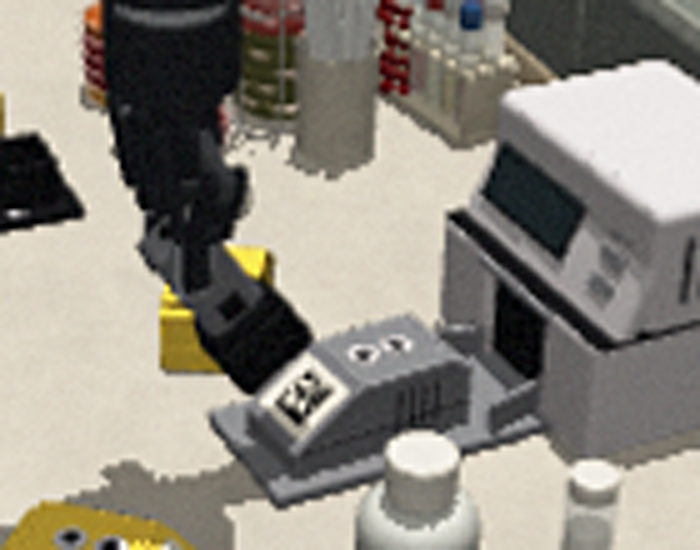

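View pics/w8.png

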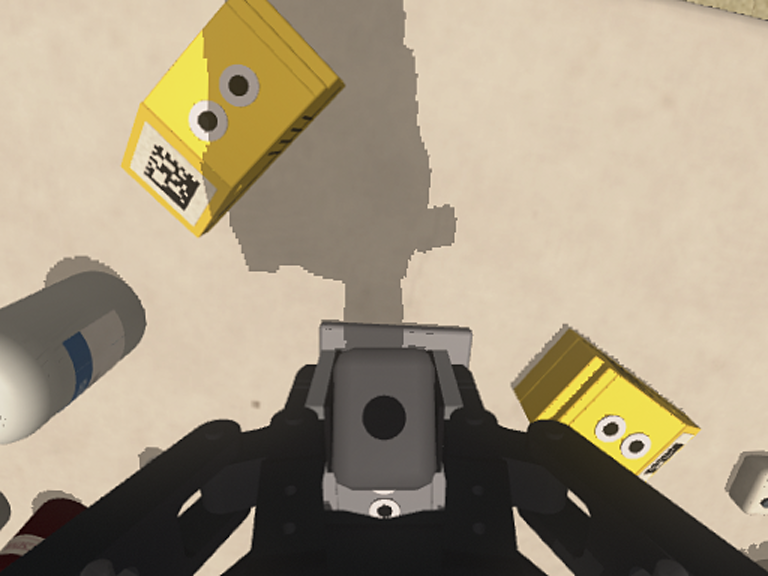

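Well centred (cassette marks in line with the tail at x≈385). For margin against measurement error, two more steady holds, shifted ±5 mm along the slope.

```bash
python3 -m crank '[{"hand":1,"dx":0,"dy":-1.5,"dz":-2,"yaw":0},{"hand":1,"dx":0,"dy":-3,"dz":-4,"yaw":0}]' 70 >/dev/null
python3 -m crank '[{"hand":1,"dx":0,"dy":0,"dz":0,"yaw":0},{"hand":1,"dx":0,"dy":0,"dz":0,"yaw":0},{"hand":1,"dx":0,"dy":0,"dz":0,"yaw":0},{"hand":1,"dx":0,"dy":0,"dz":0,"yaw":0},{"hand":1,"dx":0,"dy":0,"dz":0,"yaw":0},{"hand":1,"dx":0,"dy":0,"dz":0,"yaw":0},{"hand":1,"dx":0,"dy":0,"dz":0,"yaw":0},{"hand":1,"dx":0,"dy":0,"dz":0,"yaw":0},{"hand":1,"dx":0,"dy":0,"dz":0,"yaw":0},{"hand":1,"dx":0,"dy":0,"dz":0,"yaw":0},{"hand":1,"dx":0,"dy":0,"dz":0,"yaw":0},{"hand":1,"dx":0,"dy":0,"dz":0,"yaw":0}]'
python3 -m crank '[{"hand":1,"dx":0,"dy":0,"dz":0,"yaw":0},{"hand":1,"dx":0,"dy":0,"dz":0,"yaw":0},{"hand":1,"dx":0,"dy":0,"dz":0,"yaw":0},{"hand":1,"dx":0,"dy":3,"dz":4,"yaw":0},{"hand":1,"dx":0,"dy":6,"dz":8,"yaw":0},{"hand":1,"dx":0,"dy":6,"dz":8,"yaw":0}]' >/dev/null
python3 -m crank '[{"hand":1,"dx":0,"dy":0,"dz":0,"yaw":0},{"hand":1,"dx":0,"dy":0,"dz":0,"yaw":0},{"hand":1,"dx":0,"dy":0,"dz":0,"yaw":0},{"hand":1,"dx":0,"dy":0,"dz":0,"yaw":0},{"hand":1,"dx":0,"dy":0,"dz":0,"yaw":0},{"hand":1,"dx":0,"dy":0,"dz":0,"yaw":0},{"hand":1,"dx":0,"dy":0,"dz":0,"yaw":0},{"hand":1,"dx":0,"dy":0,"dz":0,"yaw":0},{"hand":1,"dx":0,"dy":0,"dz":0,"yaw":0},{"hand":1,"dx":0,"dy":0,"dz":0,"yaw":0},{"hand":1,"dx":0,"dy":0,"dz":0,"yaw":0},{"hand":1,"dx":0,"dy":0,"dz":0,"yaw":0}]'
python3 -m crank '[{"hand":1,"dx":0,"dy":0,"dz":0,"yaw":0},{"hand":1,"dx":0,"dy":0,"dz":0,"yaw":0},{"hand":1,"dx":0,"dy":0,"dz":0,"yaw":0},{"hand":1,"dx":0,"dy":-20,"dz":0,"yaw":0},{"hand":1,"dx":0,"dy":-50,"dz":0,"yaw":0},{"hand":1,"dx":0,"dy":-85,"dz":0,"yaw":0},{"hand":1,"dx":0,"dy":-85,"dz":0,"yaw":0}]'
python3 -c "
from h import *
goto(.400,.3705,.232,87.5)"
```

```text
clock: 10.45
position: [0.4498, -0.0314, 0.1553]
tool_rot: [-1.571, 0.0, 1.64]
force: [0.7, -0.6, -1.9]
grip_width: 0.0292
clock: 11.95
position: [0.4419, -0.032, 0.1493]
tool_rot: [-1.571, 0.0, 1.64]
force: [-0.5, 1.0, -1.6]
grip_width: 0.0294
clock: 12.53
position: [0.444, -0.0321, 0.2393]
tool_rot: [-1.578, -0.0, 1.639]
force: [1.7, -0.9, -0.4]
grip_width: 0.0294
clock 12.53 pos [ 0.444  -0.0321  0.2393] yaw 93.94 -> dx 404.7 dy 7.2 dz 16.3 yaw 0.112 F [ 1.6656 -0.8788 -0.4257] w 0.02938404901753421
```

```bash
python3 - <<'E'
from h import *
goto(.555,.052,.20,91.7)
W=cam('wrist')
K=np.load('w8.npy')
# reader front features from scene0/side0: base corners of the reader front (display px of scene0)
S=cam('scene');T=cam('side')
f=lambda u:(u[0]/1.5,u[1]/1.5)
f2=lambda p:(240+p[0]/4,180+p[1]/4); g2=lambda p:(245+(p[0]-400)/4,175+p[1]/4)
print('right front base',onz(S,f2((297,188)),0),onz(T,g2((697,190)),0))
print('left front base',onz(S,f2((190,52)),0))
E
```

```text
clock 12.53 pos [ 0.444  -0.0321  0.2393] yaw 93.94 -> dx 76.3 dy 40.1 dz -116.3 yaw 0.039 F [ 1.6656 -0.8788 -0.4257] w 0.02938404901753421
right front base [ 0.6627 -0.0934 -0.    ] [ 0.6659 -0.1004  0.    ]
left front base [0.6785 0.0616 0.    ]
```

```bash
python3 -m crank '[{"hand":1,"dx":10,"dy":0,"dz":-15,"yaw":0},{"hand":1,"dx":28,"dy":5,"dz":-42,"yaw":0.02},{"hand":1,"dx":46,"dy":15,"dz":-70,"yaw":0.039},{"hand":1,"dx":64,"dy":28,"dz":-98,"yaw":0.039},{"hand":1,"dx":76,"dy":40,"dz":-116,"yaw":0.039},{"hand":1,"dx":76,"dy":65,"dz":-116,"yaw":0.039},{"hand":1,"dx":76,"dy":90,"dz":-116,"yaw":0.039},{"hand":1,"dx":76,"dy":114,"dz":-116,"yaw":0.039},{"hand":1,"dx":76,"dy":114,"dz":-116,"yaw":0.039},{"hand":1,"dx":76,"dy":114,"dz":-116,"yaw":0.039}]' 60
python3 - <<'E'
from h import *
goto(.555,.052,.126,91.7)
im2=bot.grab_frame('side');save(im2[110:230,220:380],'s9.png',5)
im2=bot.grab_frame('wrist');save(im2,'w9.png',1.5)
E
```

```text
clock: 13.37
position: [0.5518, 0.0517, 0.1199]
tool_rot: [-1.569, 0.0, 1.601]
force: [0.4, -0.2, -1.5]
grip_width: 0.0292
clock 13.37 pos [0.5518 0.0517 0.1199] yaw 91.73 -> dx 0.2 dy -6.1 dz -3.2 yaw 0.000 F [ 0.3634 -0.2187 -1.5188] w 0.029165953408125285
```

View pics/s9.png

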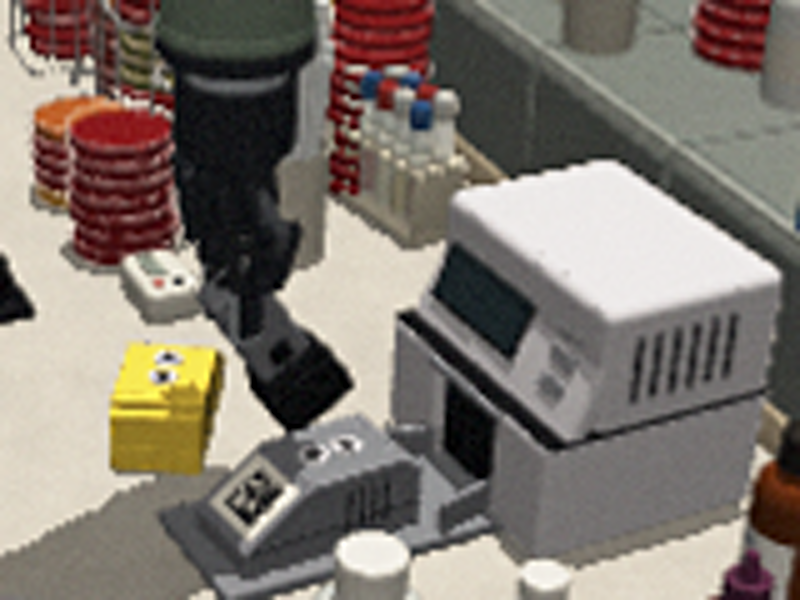

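View pics/w9.png

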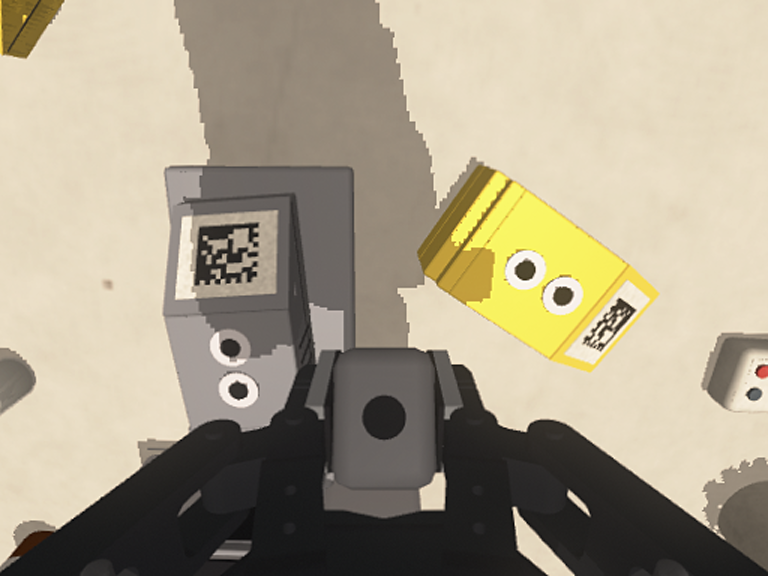

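```bash
python3 - <<'E'
from h import *
W=cam('wrist');f=lambda u:(u[0]/1.5,u[1]/1.5)
print('deck corners',onz(W,f((165,168)),.01),onz(W,f((353,168)),.01),'right edge lower',onz(W,f((356,345)),.01))
print('code',onz(W,f((227,254)),.045))
print('lip top / slope bottom edge',onz(W,f((180,203)),.028),onz(W,f((294,195)),.028))
print('slope top edge',onz(W,f((163,315)),.062),onz(W,f((304,307)),.062))
print('circles',onz(W,f((230,347)),.062),onz(W,f((239,390)),.062))
E
python3 -m crank '[{"hand":1,"dx":0,"dy":-4,"dz":-8,"yaw":0},{"hand":1,"dx":0,"dy":-8,"dz":-16,"yaw":0},{"hand":1,"dx":0,"dy":-8,"dz":-24,"yaw":0},{"hand":1,"dx":0,"dy":-8,"dz":-30,"yaw":0},{"hand":1,"dx":0,"dy":-8,"dz":-36,"yaw":0},{"hand":1,"dx":0,"dy":-8,"dz":-42,"yaw":0},{"hand":1,"dx":0,"dy":-8,"dz":-48,"yaw":0},{"hand":1,"dx":0,"dy":-8,"dz":-54,"yaw":0},{"hand":1,"dx":0,"dy":-8,"dz":-54,"yaw":0}]' 20
python3 - <<'E'
from h import *
goto(.64,.052,.126,91.7)
im2=bot.grab_frame('side');save(im2[110:230,220:380],'s10.png',5)
E
```

```text
deck corners [ 0.4939 -0.0699  0.01  ] [0.4917 0.0339 0.01  ] right edge lower [0.5977 0.0367 0.01  ]
code [ 0.5325 -0.0265  0.045 ]
lip top / slope bottom edge [ 0.5102 -0.0553  0.028 ] [0.5048 0.0048 0.028 ]
slope top edge [ 0.5593 -0.0545  0.062 ] [0.553  0.0145 0.062 ]
circles [ 0.5753 -0.0228  0.062 ] [ 0.5996 -0.0202  0.062 ]
clock: 14.22
position: [0.6051, 0.0533, 0.1274]
tool_rot: [-1.566, 0.0, 1.601]
force: [-7.6, 0.1, -4.4]
grip_width: 0.0289
clock 14.22 pos [0.6051 0.0533 0.1274] yaw 91.72 -> dx -2.4 dy 1.3 dz -34.8 yaw 0.000 F [-7.5987  0.1134 -4.3773] w 0.028889570102740143
```

View pics/s10.png

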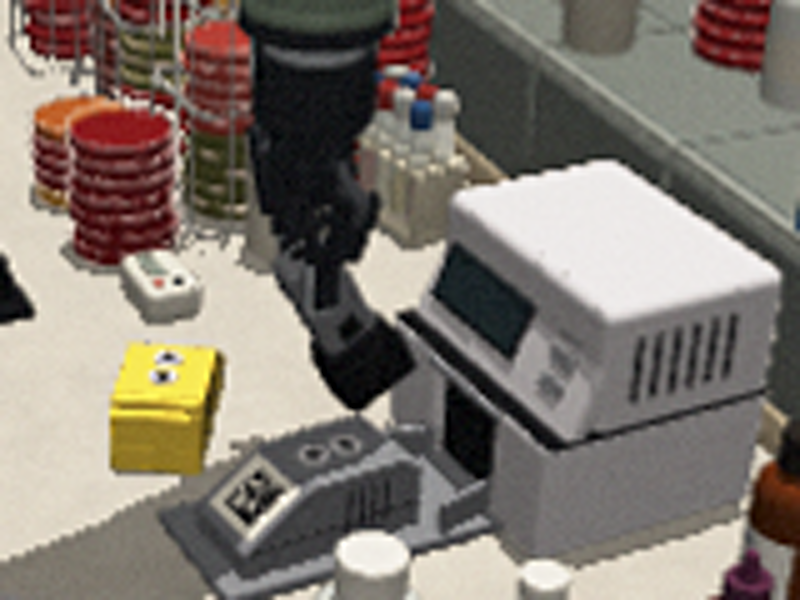

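In contact (7.6 N) and already straightening (head end at (410,350), lean ~25°). Continue.

```bash
python3 -m crank '[{"hand":1,"dx":0,"dy":0,"dz":-5,"yaw":0},{"hand":1,"dx":0,"dy":0,"dz":-10,"yaw":0},{"hand":1,"dx":0,"dy":0,"dz":-15,"yaw":0},{"hand":1,"dx":0,"dy":0,"dz":-20,"yaw":0},{"hand":1,"dx":0,"dy":0,"dz":-25,"yaw":0},{"hand":1,"dx":0,"dy":0,"dz":-25,"yaw":0}]' 20
python3 - <<'E'
from h import *
goto(.64,.052,.126,91.7)
im2=bot.grab_frame('side');save(im2[110:230,220:380],'s11.png',5)
im2=bot.grab_frame('wrist');save(im2,'w11.png',1.5)
E
```

```text
clock: 14.77
position: [0.6305, 0.0543, 0.1275]
tool_rot: [-1.567, 0.0, 1.601]
force: [-5.6, 1.4, -2.8]
grip_width: 0.0291
clock 14.77 pos [0.6305 0.0543 0.1275] yaw 91.73 -> dx -2.6 dy 1.4 dz -9.4 yaw 0.001 F [-5.5692  1.4256 -2.7905] w 0.029114861702404175
```

View pics/s11.png

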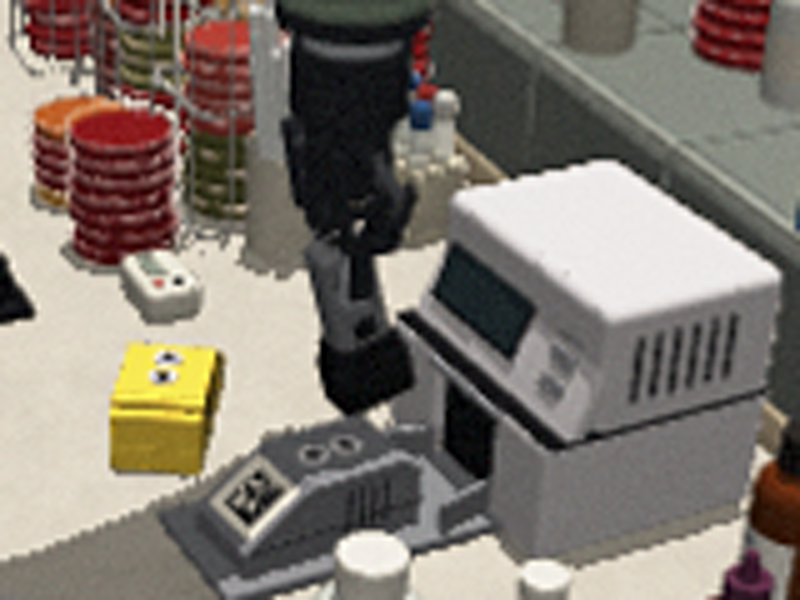

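View pics/w11.png

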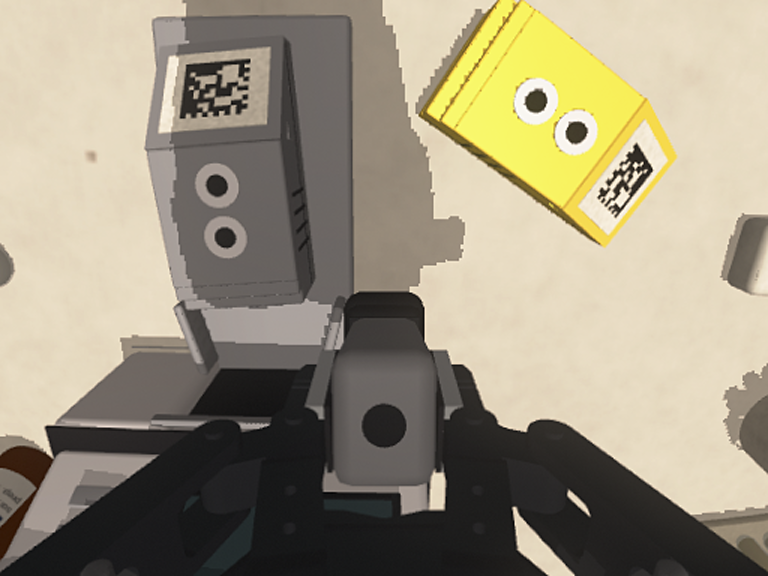

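```bash
python3 -m crank '[{"hand":1,"dx":0,"dy":0,"dz":-4,"yaw":0},{"hand":1,"dx":0,"dy":0,"dz":-8,"yaw":0},{"hand":1,"dx":0,"dy":0,"dz":-12,"yaw":0},{"hand":1,"dx":0,"dy":0,"dz":-14,"yaw":0},{"hand":1,"dx":0,"dy":0,"dz":-14,"yaw":0}]' 20
python3 - <<'E'
from h import *
goto(.64,.052,.126,91.7)
im2=bot.grab_frame('side');save(im2[110:230,220:380],'s12.png',5)
im2=bot.grab_frame('wrist');save(im2,'w12.png',1.5)
E
```

```text
clock: 15.28
position: [0.6442, 0.0548, 0.1277]
tool_rot: [-1.567, -0.0, 1.601]
force: [-6.7, 0.1, 2.0]
grip_width: 0.0293
clock 15.28 pos [0.6442 0.0548 0.1277] yaw 91.73 -> dx -2.6 dy 1.7 dz 4.3 yaw 0.001 F [-6.6758  0.0553  2.0168] w 0.0292815300222792
```

View pics/s12.png

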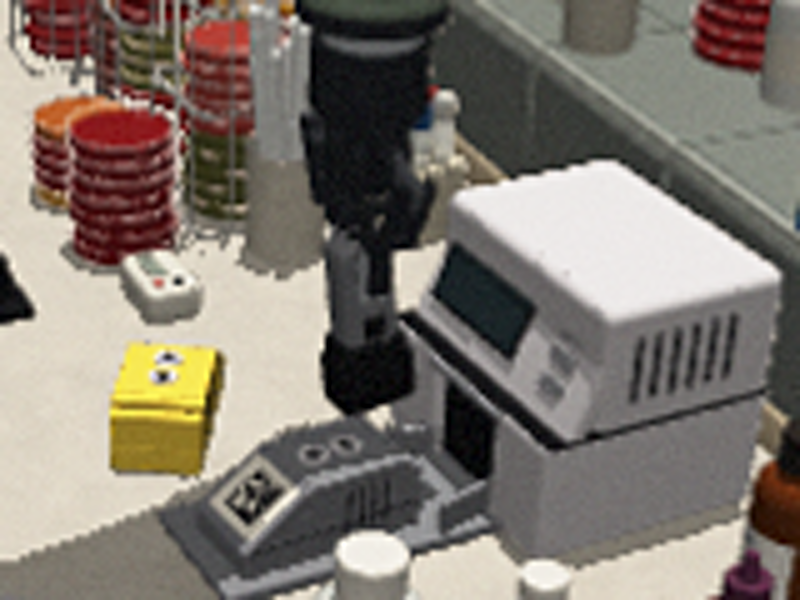

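View pics/w12.png

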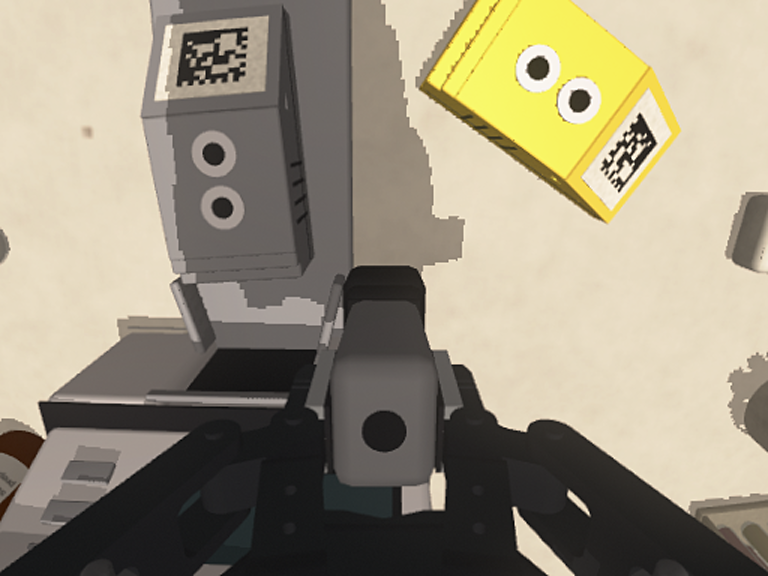

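```bash
python3 -m crank '[{"hand":1,"dx":0,"dy":0,"dz":-3,"yaw":0},{"hand":1,"dx":0,"dy":0,"dz":-6,"yaw":0},{"hand":1,"dx":0,"dy":0,"dz":-9,"yaw":0},{"hand":1,"dx":0,"dy":0,"dz":-12,"yaw":0},{"hand":1,"dx":0,"dy":0,"dz":-12,"yaw":0}]' 20
python3 - <<'E'
from h import *
goto(.64,.052,.126,91.7)
im2=bot.grab_frame('side');save(im2[110:230,220:380],'s13.png',5)
im2=bot.grab_frame('wrist');save(im2,'w13.png',1.5)
E
```

```text
clock: 15.8
position: [0.6565, 0.0551, 0.1278]
tool_rot: [-1.567, 0.0, 1.601]
force: [-7.0, 1.1, 2.1]
grip_width: 0.0294
clock 15.80 pos [0.6565 0.0551 0.1278] yaw 91.73 -> dx -2.6 dy 1.8 dz 16.5 yaw 0.000 F [-6.9514  1.059   2.1402] w 0.029377470799086855
```

View pics/s13.png

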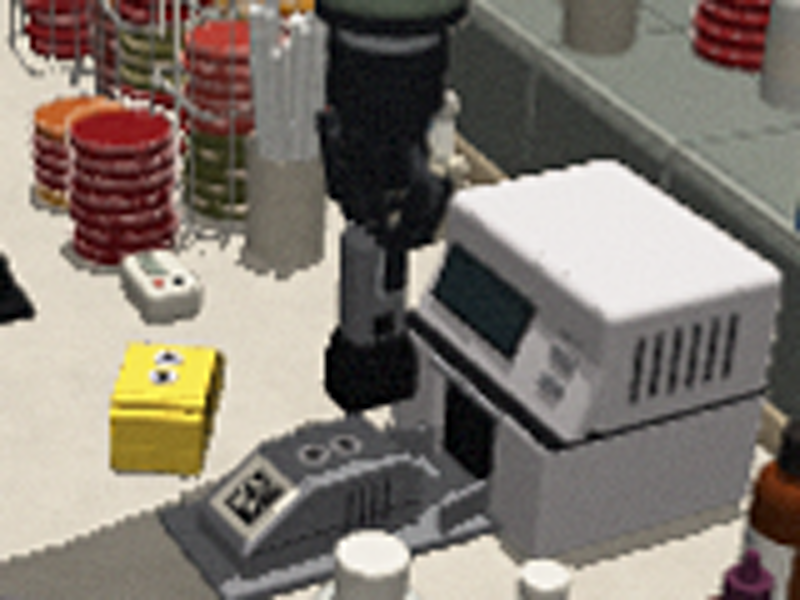

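View pics/w13.png

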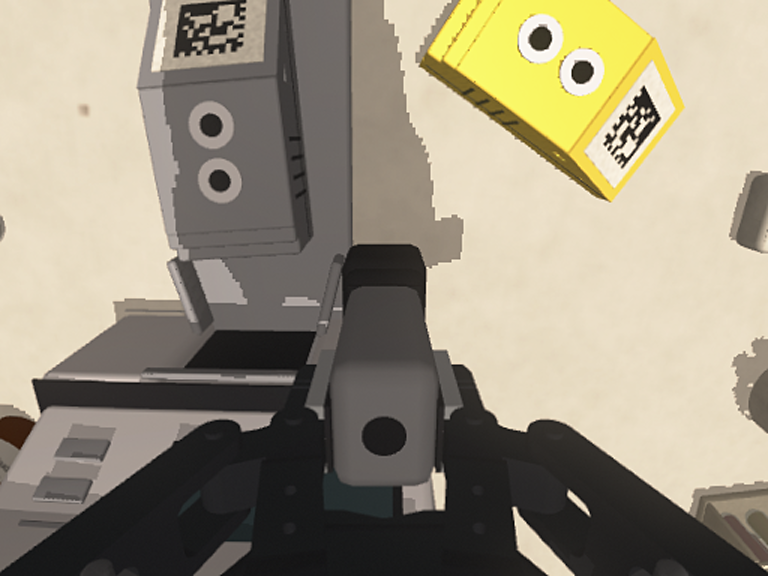

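Nearly exactly upright now: tail hole at (384,436), neck edge at 288 versus 437/286 when it stood in the dock. Firm grip, back off, lift, and travel to the dock.

```bash
python3 -m crank '[{"hand":1,"dx":0,"dy":0,"dz":0,"yaw":0},{"hand":1,"dx":0,"dy":0,"dz":10,"yaw":0},{"hand":1,"dx":0,"dy":0,"dz":25,"yaw":0},{"hand":1,"dx":0,"dy":-15,"dz":45,"yaw":0},{"hand":1,"dx":0,"dy":-40,"dz":65,"yaw":0},{"hand":1,"dx":0,"dy":-65,"dz":80,"yaw":0},{"hand":1,"dx":0,"dy":-75,"dz":85,"yaw":0},{"hand":1,"dx":0,"dy":-75,"dz":85,"yaw":0}]' 60
python3 -c "
from h import *
goto(.4635,.368,.205,87.5)"
```

```text
clock: 16.57
position: [0.573, 0.0526, 0.2058]
tool_rot: [-1.574, -0.001, 1.601]
force: [1.4, 0.4, -1.5]
grip_width: 0.0289
clock 16.57 pos [0.573  0.0526 0.2058] yaw 91.73 -> dx 318.6 dy 0.6 dz 100.0 yaw 0.074 F [ 1.4113  0.4329 -1.5194] w 0.02892512618194953
```

```bash
python3 -m crank '[{"hand":1,"dx":15,"dy":0,"dz":5,"yaw":0.0},{"hand":1,"dx":45,"dy":0,"dz":14,"yaw":0.01},{"hand":1,"dx":80,"dy":0,"dz":25,"yaw":0.02},{"hand":1,"dx":115,"dy":0,"dz":36,"yaw":0.03},{"hand":1,"dx":150,"dy":0,"dz":47,"yaw":0.04},{"hand":1,"dx":185,"dy":0,"dz":58,"yaw":0.05},{"hand":1,"dx":220,"dy":0,"dz":69,"yaw":0.06},{"hand":1,"dx":255,"dy":0,"dz":80,"yaw":0.074},{"hand":1,"dx":285,"dy":0,"dz":90,"yaw":0.074},{"hand":1,"dx":307,"dy":0,"dz":97,"yaw":0.074},{"hand":1,"dx":318.6,"dy":0,"dz":100,"yaw":0.074},{"hand":1,"dx":318.6,"dy":0,"dz":100,"yaw":0.074}]' 60
python3 -m crank '[{"hand":1,"dx":0,"dy":10,"dz":0,"yaw":0},{"hand":1,"dx":0,"dy":30,"dz":0,"yaw":0},{"hand":1,"dx":0,"dy":45,"dz":0,"yaw":0},{"hand":1,"dx":0,"dy":55,"dz":0,"yaw":0},{"hand":1,"dx":0,"dy":55,"dz":0,"yaw":0}]' 60
python3 - <<'E'
from h import *
goto(.4635,.368,.140,87.5)
im2=bot.grab_frame('side');save(im2[90:200,150:290],'s14.png',5)
im2=bot.grab_frame('wrist');save(im2,'w14.png',1.5)
E
```

```text
clock: 17.57
position: [0.4617, 0.3708, 0.2019]
tool_rot: [-1.569, -0.0, 1.531]
force: [0.0, 0.5, -1.8]
grip_width: 0.0289
clock: 17.98
position: [0.4627, 0.3659, 0.1457]
tool_rot: [-1.569, 0.003, 1.525]
force: [-0.3, -0.3, -2.1]
grip_width: 0.0294
clock 17.98 pos [0.4627 0.3659 0.1457] yaw 87.40 -> dx 2.2 dy 5.7 dz -0.7 yaw -0.002 F [-0.3452 -0.2565 -2.1255] w 0.02942079962094743
```

View pics/s14.png

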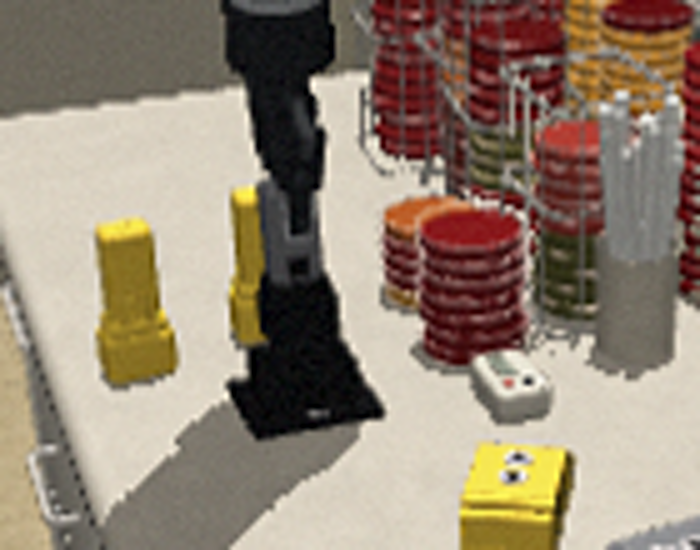

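View pics/w14.png

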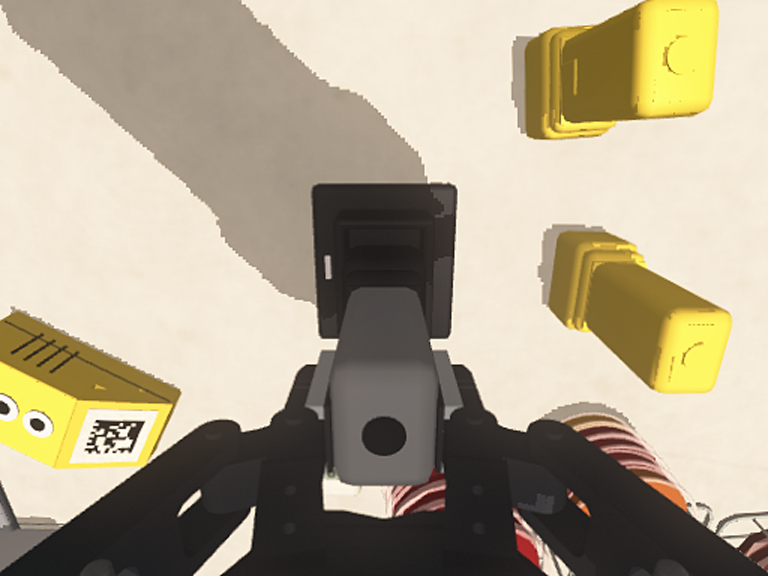

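Hanging above the socket, upright and centred. Settle, correct by ~2 mm, then lower partway and watch the force.

```bash
python3 -m crank '[{"hand":1,"dx":0,"dy":0,"dz":0,"yaw":0},{"hand":1,"dx":0,"dy":0,"dz":0,"yaw":0}]' 30
python3 -c "
from h import *
goto(.4637,.3677,.146,87.5)"
```

```text
clock: 18.25
position: [0.4633, 0.368, 0.1491]
tool_rot: [-1.572, -0.001, 1.527]
force: [0.1, -0.7, -1.7]
grip_width: 0.0294
clock 18.25 pos [0.4633 0.368  0.1491] yaw 87.47 -> dx -0.3 dy 3.1 dz -0.4 yaw -0.001 F [ 0.0915 -0.6907 -1.6921] w 0.029400732302098456
```

```bash
python3 -m crank '[{"hand":1,"dx":0,"dy":5,"dz":0,"yaw":0},{"hand":1,"dx":0,"dy":10,"dz":0,"yaw":0},{"hand":1,"dx":0,"dy":15,"dz":0,"yaw":0},{"hand":1,"dx":0,"dy":20,"dz":0,"yaw":0},{"hand":1,"dx":0,"dy":20,"dz":0,"yaw":0}]' 30
python3 -m crank '[{"hand":1,"dx":0,"dy":5,"dz":0,"yaw":0},{"hand":1,"dx":0,"dy":10,"dz":0,"yaw":0},{"hand":1,"dx":0,"dy":15,"dz":0,"yaw":0},{"hand":1,"dx":0,"dy":20,"dz":0,"yaw":0},{"hand":1,"dx":0,"dy":20,"dz":0,"yaw":0}]' 30
```

```text
clock: 18.67
position: [0.4623, 0.3675, 0.127]
tool_rot: [-1.57, 0.001, 1.527]
force: [-0.2, -0.9, -1.7]
grip_width: 0.0294
clock: 19.08
position: [0.4624, 0.3676, 0.1071]
tool_rot: [-1.57, 0.001, 1.527]
force: [0.1, 0.3, -1.6]
grip_width: 0.029
```

```bash
python3 -m crank '[{"hand":1,"dx":0,"dy":3,"dz":0,"yaw":0},{"hand":1,"dx":0,"dy":6,"dz":0,"yaw":0},{"hand":1,"dx":0,"dy":8,"dz":0,"yaw":0},{"hand":1,"dx":0,"dy":9,"dz":0,"yaw":0},{"hand":1,"dx":0,"dy":9,"dz":0,"yaw":0},{"hand":1,"dx":0,"dy":9,"dz":0,"yaw":0}]' 20
python3 - <<'E'
from h import *
im2=bot.grab_frame('side');save(im2[90:200,150:290],'s15.png',5)
im2=bot.grab_frame('wrist');save(im2,'w15.png',1.5)
E
```

```text
clock: 19.58
position: [0.4628, 0.3679, 0.0993]
tool_rot: [-1.571, -0.0, 1.527]
force: [-0.9, -0.0, -1.4]
grip_width: 0.0288
```

View pics/s15.png

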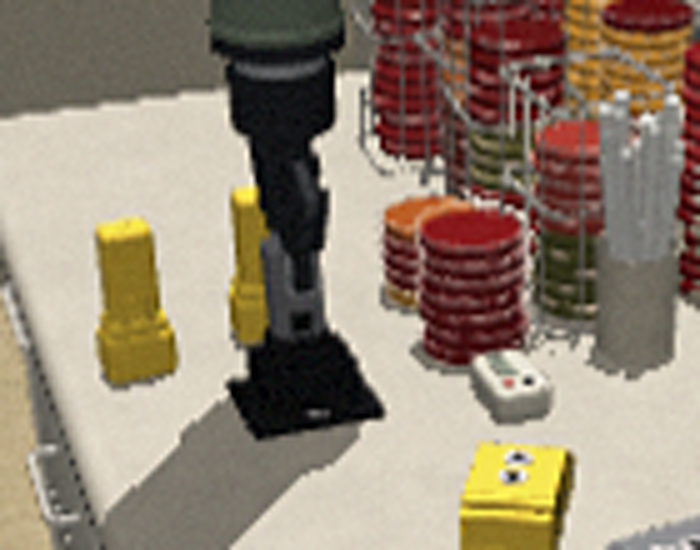

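View pics/w15.png

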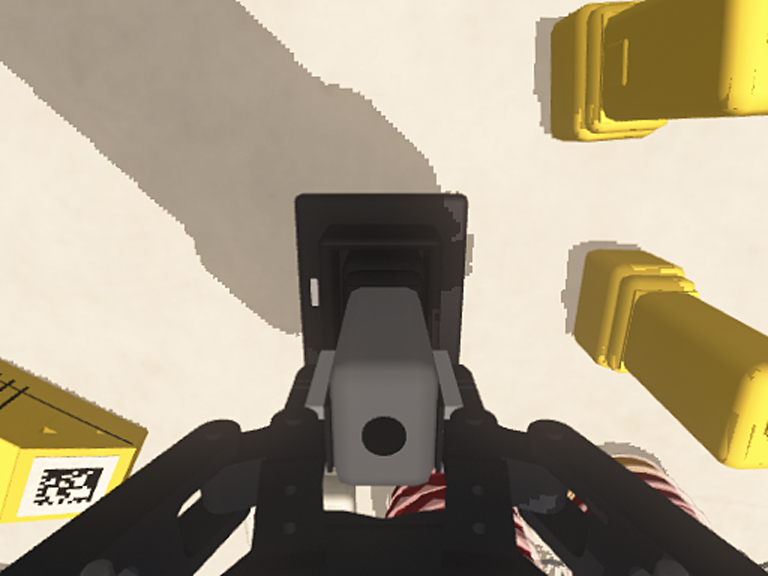

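Deep in the socket. Lower the last millimetre or two until it touches, then open.

```bash
python3 -m crank '[{"hand":1,"dx":0,"dy":1,"dz":0,"yaw":0},{"hand":1,"dx":0,"dy":2,"dz":0,"yaw":0},{"hand":1,"dx":0,"dy":2,"dz":0,"yaw":0}]' 20
```

```text
clock: 19.93
position: [0.4629, 0.368, 0.0974]
tool_rot: [-1.571, -0.0, 1.527]
force: [0.1, 1.1, -0.4]
grip_width: 0.0295
```

```bash
python3 -m crank '[{"hand":1,"dx":0,"dy":1,"dz":0,"yaw":0},{"hand":1,"dx":0,"dy":2,"dz":0,"yaw":0},{"hand":1,"dx":0,"dy":2,"dz":0,"yaw":0}]' 20
```

```text
clock: 20.18
position: [0.4639, 0.3682, 0.0969]
tool_rot: [-1.573, -0.001, 1.526]
force: [-0.5, -3.0, 25.2]
grip_width: 0.0291
```

Touched bottom (25 N up). Open, with a slight back-up to relieve, then lift.

```bash
python3 -m crank '[{"hand":1,"dx":0,"dy":-1.5,"dz":0,"yaw":0},{"hand":0.55,"dx":0,"dy":-1.5,"dz":0,"yaw":0},{"hand":0.4,"dx":0,"dy":-1.5,"dz":0,"yaw":0},{"hand":0,"dx":0,"dy":-1.5,"dz":0,"yaw":0},{"hand":0,"dx":0,"dy":-1.5,"dz":0,"yaw":0},{"hand":0,"dx":0,"dy":-1.5,"dz":0,"yaw":0},{"hand":0,"dx":0,"dy":-1.5,"dz":0,"yaw":0}]' 20
python3 - <<'E'
from h import *
im2=bot.grab_frame('wrist');save(im2,'w16.png',1.5)
im2=bot.grab_frame('side');save(im2[90:200,150:290],'s16.png',5)
E
```

```text
clock: 20.77
position: [0.4627, 0.3679, 0.0967]
tool_rot: [-1.571, 0.0, 1.527]
force: [0.2, -0.5, -0.2]
grip_width: 0.0853
```

View pics/w16.png

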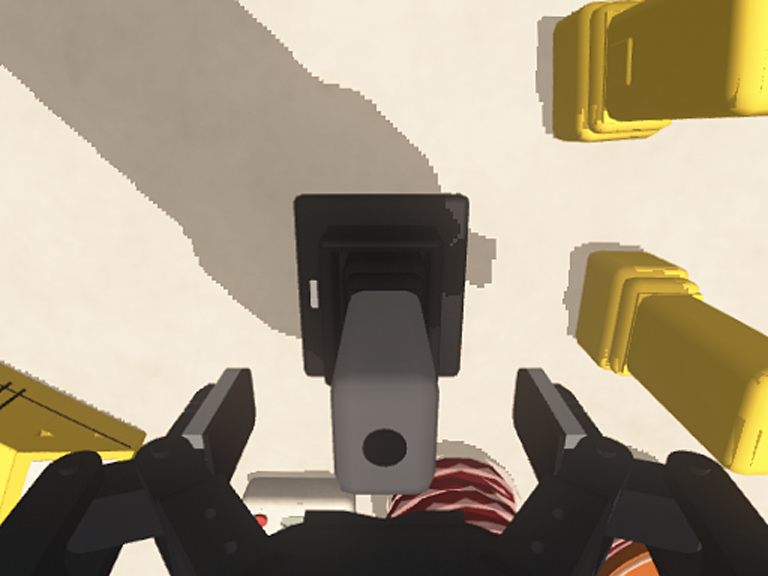

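View pics/s16.png

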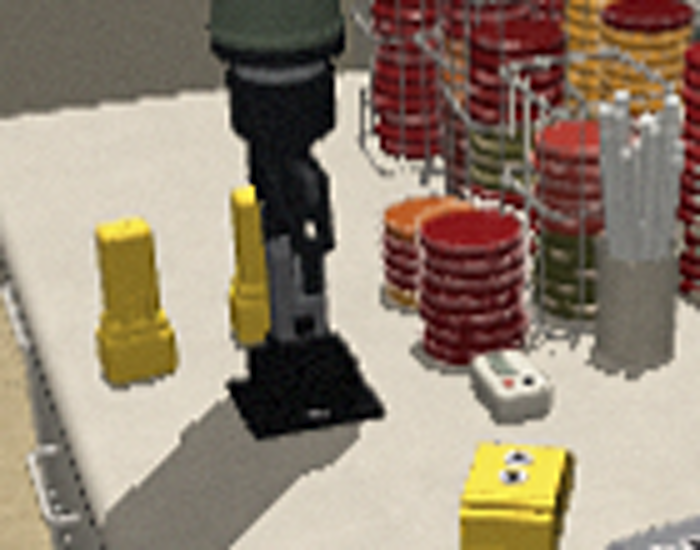

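Scanner stands freely in its dock (tail hole (384,447), fingers clear on both sides). Next check the fingertip height when closed and the reader's front profile before planning the push.

```bash
python3 -m crank '[{"hand":0,"dx":0,"dy":-40,"dz":0,"yaw":0},{"hand":0,"dx":0,"dy":-80,"dz":0,"yaw":0},{"hand":0,"dx":0,"dy":-115,"dz":0,"yaw":0},{"hand":0,"dx":0,"dy":-130,"dz":0,"yaw":0},{"hand":0,"dx":0,"dy":-130,"dz":0,"yaw":0}]' 40
python3 - <<'E'
from h import *
s,p,M=st();W=cam('wrist');print(p)
for lat in(.0145,.0425):
  for back in(-.013,0,.013):
    print(lat,back,proj(W,[p+M@np.array([-lat,-back,.011]),p+M@np.array([-lat,-back,-.011])])*1.5)
T=cam('side');S=cam('scene')
g=lambda u:(220+u[0]/5,110+u[1]/5)
def yp(C,u,y): o,v=ray(C,u);return o+v*(y-o[1])/v[1]
# right side of reader (y=-.0133-.095 = -.108): profile points in s13 crop
for n,u in(('base front',(545,565)),('trim corner',(560,447)),('slope mid',(580,400)),('top front',(612,322))):
    print(n,yp(T,g(u),-.110))
goto(.45,-.018,.23,91.4)
im2=bot.grab_frame('side');save(im2[120:210,280:400],'s17.png',6)
E
```

```text
clock: 21.28
position: [0.464, 0.3689, 0.2308]
tool_rot: [-1.575, -0.004, 1.527]
force: [-0.6, -0.4, -0.1]
grip_width: 0.0855
[0.464  0.3689 0.2308]
0.0145 -0.013 [[343.1351 328.2076]
 [344.8125 380.3645]]
0.0145 0 [[339.9645 343.5531]
 [341.9308 398.8731]]
0.0145 0.013 [[336.2636 361.4932]
 [338.5986 420.3153]]
0.0425 -0.013 [[268.07   328.0628]
 [272.8066 380.0596]]
0.0425 0 [[259.0901 343.3199]
 [264.6366 398.4487]]
0.0425 0.013 [[248.6295 361.1296]
 [255.2072 419.7216]]
base front [ 0.6965 -0.11   -0.0047]
trim corner [ 0.6978 -0.11    0.0839]
slope mid [ 0.7086 -0.11    0.1149]
top front [ 0.7252 -0.11    0.1652]
clock 21.28 pos [0.464  0.3689 0.2308] yaw 87.48 -> dx -387.1 dy -0.8 dz -3.0 yaw -0.068 F [-0.6488 -0.3511 -0.1413] w 0.08546466094072443
```

View pics/s17.png

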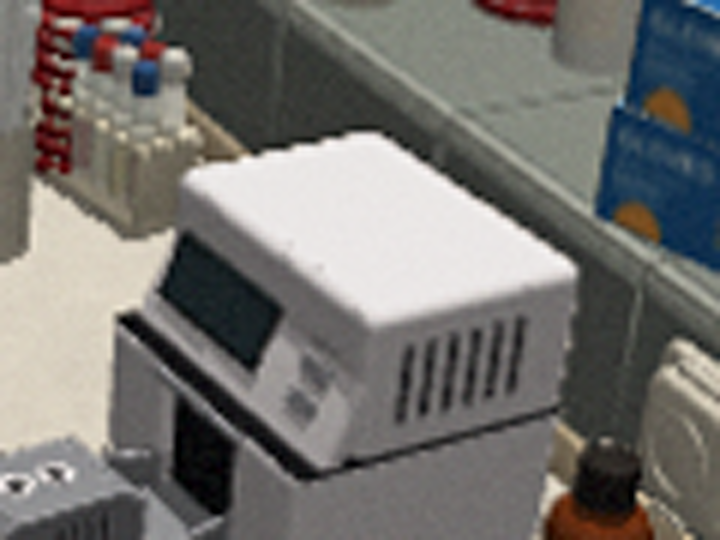

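```bash
python3 - <<'E'
import cv2
im=cv2.imread('pics/s13.png')
c=im[0:430,280:480];cv2.imwrite('pics/s13z.png',cv2.resize(c,None,fx=1.4*1,fy=1.4))
E
```

```text
(no output)
```

View pics/s13z.png

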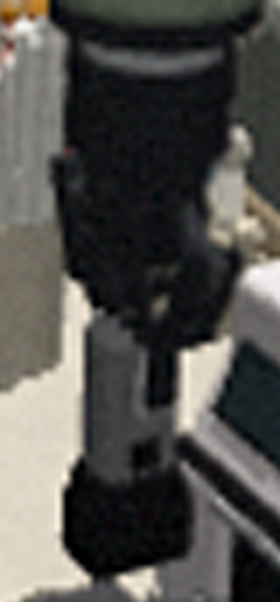

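```bash
python3 - <<'E'
from h import *
T=cam('side')
g=lambda u:(220+u[0]/5,110+u[1]/5)
P=np.array([.6565,.0551,.1278])
for u in((448,182),(444,205),(436,240),(425,245)):
    for dx in(0,.011,.014):
        o,v=ray(T,g(u));q=o+v*(P[0]+dx-o[0])/v[0];print(u,dx,'lat',(q-P)[1],'above tcp',(q-P)[2])
for u in((446,60),(446,78),(434,130),(330,93),(325,130),(332,180)):
    o,v=ray(T,g(u));q=o+v*(P[1]-o[1])/v[1];print('body',u,q-P)
E
```

```text
(448, 182) 0 lat -0.08087960957294468 above tcp 0.10560030415312341
(448, 182) 0.011 lat -0.06312904390578519 above tcp 0.09575616206911167
(448, 182) 0.014 lat -0.05828798054201464 above tcp 0.09307139604619954
(444, 205) 0 lat -0.0781838336298579 above tcp 0.0891679480636968
(444, 205) 0.011 lat -0.06038296642869497 above tcp 0.07901718824288576
(444, 205) 0.014 lat -0.0555281844647418 above tcp 0.07624879920084651
(436, 240) 0 lat -0.07178218744210804 above tcp 0.06257934797630874
(436, 240) 0.011 lat -0.05386186942968004 above tcp 0.05193246110353436
(436, 240) 0.014 lat -0.04897450997174543 above tcp 0.049028764683687026
(425, 245) 0 lat -0.059272598944956366 above tcp 0.05327230046316403
(425, 245) 0.011 lat -0.041118859645135696 above tcp 0.042451749763410956
(425, 245) 0.014 lat -0.03616783983609403 above tcp 0.03950069048166041
body (446, 60) [0.0424 0.     0.1462]
body (446, 78) [0.0433 0.     0.134 ]
body (434, 130) [0.037  0.     0.0997]
body (330, 93) [-0.0387  0.      0.1379]
body (325, 130) [-0.0413  0.      0.1137]
body (332, 180) [-0.0351  0.      0.0785]
```

```bash
python3 - <<'E'
from h import *
T=cam('side')
g=lambda u:(150+u[0]/5,90+u[1]/5)
P=np.array([.4628,.368,.0993])
for u in((230,70),(335,70),(230,128),(335,128),(250,145),(322,145),(255,190),(328,190),(262,230),(328,240)):
    o,v=ray(T,g(u));q=o+v*(P[1]-o[1])/v[1];print('body',u,(q-P)*1000)
import cv2
im=cv2.imread('pics/s15.png')
cv2.imwrite('pics/s15z.png',cv2.resize(im[0:420,180:400],None,fx=1.4,fy=1.4,interpolation=cv2.INTER_CUBIC)+0)
i=cv2.imread('pics/s15z.png');cv2.imwrite('pics/s15z.png',cv2.convertScaleAbs(i,alpha=2.5))
E
```

```text
body (230, 70) [-37.0504  -0.     170.9944]
body (335, 70) [ 39.72     0.     159.6182]
body (230, 128) [-40.4785   0.     128.6394]
body (335, 128) [ 37.3316   0.     116.1457]
body (250, 145) [-26.8879   0.     113.5933]
body (322, 145) [ 26.7552  -0.     104.7835]
body (255, 190) [-25.7918   0.      78.8133]
body (328, 190) [29.3095  0.     69.2181]
body (262, 230) [-22.8823   0.      46.8252]
body (328, 240) [27.0332  0.     29.5914]
```

View pics/s15z.png

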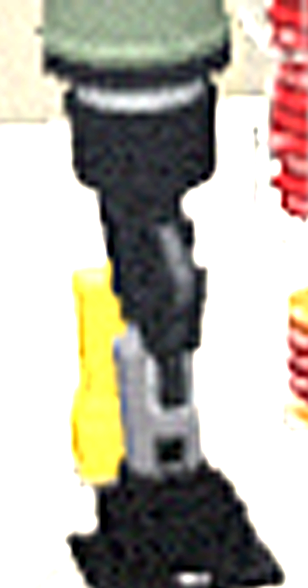

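Below ~115 mm above the tip, the hand is only about ±27 mm deep, so the vertical hand clears the reader front with fingers across the lip. Travel to the front of the lip.

```bash
python3 - <<'E'
from h import *
S=cam('scene');f=lambda u:(u[0]/1.5,u[1]/1.5)
for u in((392,447),(395,412),(318,438),(326,397)): print(onz(S,f(u),0.02))
goto(.46,-.019,.23,91.4)
E
```

```text
[ 0.3929 -0.2009  0.02  ]
[ 0.4356 -0.1483  0.02  ]
[ 0.2957 -0.1157  0.02  ]
[ 0.3484 -0.0529  0.02  ]
clock 21.33 pos [0.4633 0.3684 0.2285] yaw 87.48 -> dx -387.1 dy -2.4 dz -13.7 yaw -0.068 F [ 0.3622  0.1763 -1.0872] w 0.0856019468561915
```

```bash
python3 -m crank '[{"hand":0.3,"dx":-40,"dy":0,"dz":-1,"yaw":-0.01},{"hand":0.7,"dx":-80,"dy":0,"dz":-3,"yaw":-0.02},{"hand":0.7,"dx":-120,"dy":0,"dz":-4,"yaw":-0.03},{"hand":0.7,"dx":-160,"dy":0,"dz":-6,"yaw":-0.04},{"hand":0.7,"dx":-200,"dy":0,"dz":-7,"yaw":-0.05},{"hand":0.7,"dx":-240,"dy":0,"dz":-8,"yaw":-0.06},{"hand":0.7,"dx":-280,"dy":0,"dz":-10,"yaw":-0.068},{"hand":0.7,"dx":-320,"dy":0,"dz":-11,"yaw":-0.068},{"hand":0.7,"dx":-360,"dy":0,"dz":-13,"yaw":-0.068},{"hand":0.7,"dx":-387,"dy":0,"dz":-14,"yaw":-0.068},{"hand":0.7,"dx":-387,"dy":0,"dz":-14,"yaw":-0.068},{"hand":0.7,"dx":-387,"dy":0,"dz":-14,"yaw":-0.068}]' 40
python3 - <<'E'
from h import *
im=bot.grab_frame('wrist');save(im,'w18.png');W=cam('wrist')
goto(.46,-.019,.10,91.4)
im=bot.grab_frame('scene');save(im,'c18.png')
E
```

```text
clock: 22.33
position: [0.4592, -0.0206, 0.2259]
tool_rot: [-1.569, 0.0, 1.592]
force: [0.5, 0.5, -0.3]
grip_width: 0.0256
clock 22.38 pos [ 0.4594 -0.0193  0.226 ] yaw 91.34 -> dx 0.3 dy 126.0 dz -0.8 yaw -0.001 F [ 0.4772  0.275  -0.4784] w 0.02531012712937153
```

View pics/w18.png

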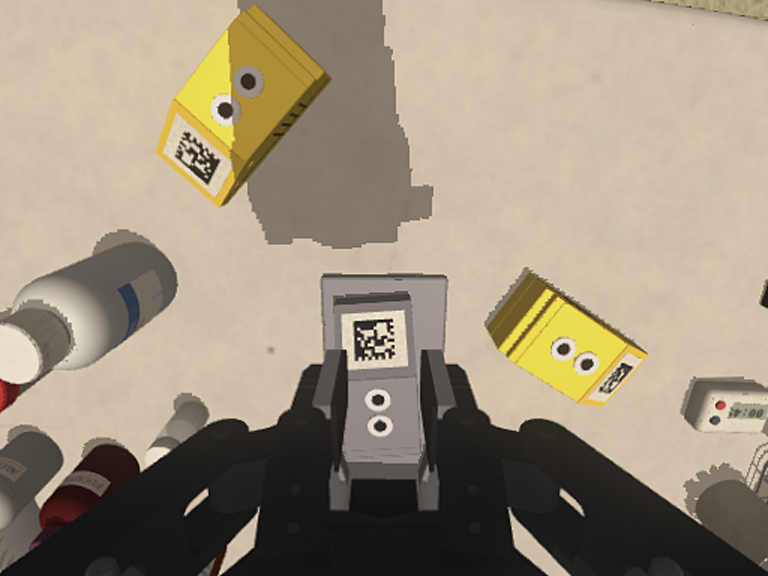

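View pics/c18.png

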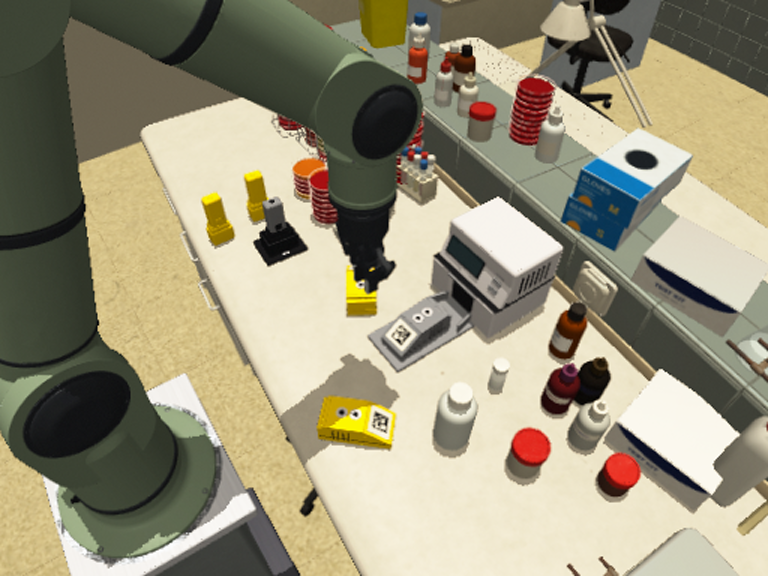

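Wrist view: cassette between the fingers' line, code at (375,340); scene view: scanner standing in the dock at (273,225), nothing else disturbed. Descend in front of the lip.

```bash
python3 -m crank '[{"hand":0.7,"dx":0,"dy":40,"dz":0,"yaw":0},{"hand":0.7,"dx":0,"dy":80,"dz":0,"yaw":0},{"hand":0.7,"dx":0,"dy":120,"dz":0,"yaw":0},{"hand":0.7,"dx":0,"dy":150,"dz":0,"yaw":0},{"hand":0.7,"dx":0,"dy":170,"dz":0,"yaw":0},{"hand":0.7,"dx":0,"dy":185,"dz":0,"yaw":0},{"hand":0.7,"dx":0,"dy":190,"dz":0,"yaw":0},{"hand":0.7,"dx":0,"dy":190,"dz":0,"yaw":0},{"hand":0.7,"dx":0,"dy":190,"dz":0,"yaw":0}]' 40
python3 - <<'E'
from h import *
im=bot.grab_frame('wrist');save(im,'w19.png')
im=bot.grab_frame('side');save(im[150:250,240:370],'s19.png',6)
goto(.46,-.019,.017,91.4)
E
```

```text
clock: 23.18
position: [0.4599, -0.0187, 0.0371]
tool_rot: [-1.571, -0.0, 1.596]
force: [-0.1, -0.1, -0.4]
grip_width: 0.0255
clock 23.28 pos [ 0.4604 -0.019   0.0377] yaw 91.41 -> dx -0.0 dy 20.7 dz 0.4 yaw 0.000 F [1.5492 0.2071 0.0372] w 0.025912644018544564
```

View pics/w19.png

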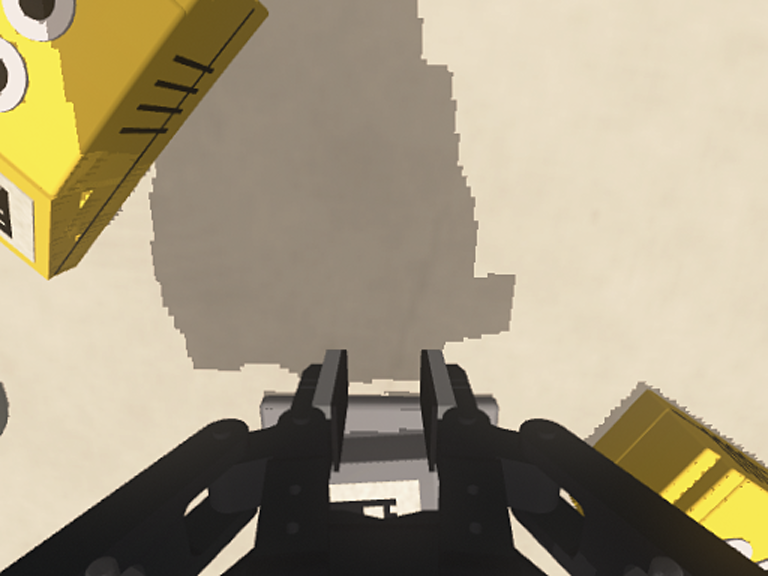

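View pics/s19.png

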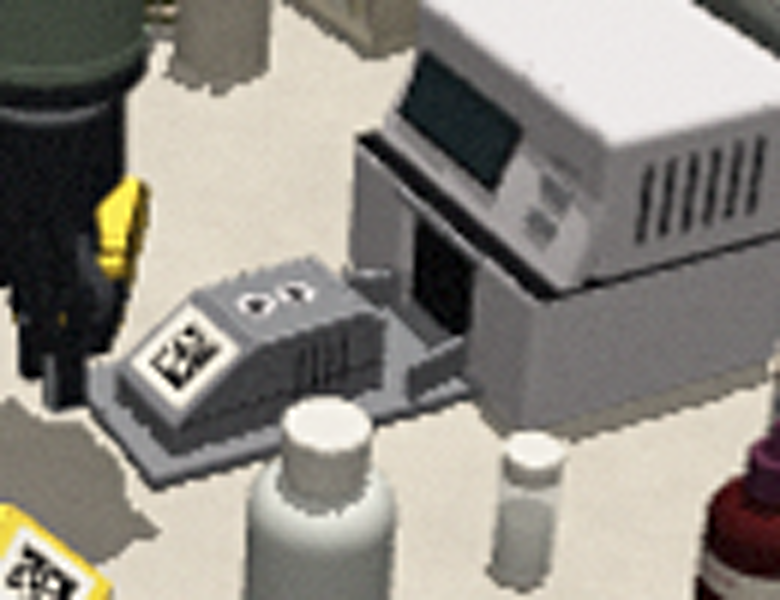

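Fingertips at (335,350)/(430,350), in front of the deck edge. Lower 20 mm, then advance slowly to the lip.

```bash
python3 -m crank '[{"hand":0.7,"dx":0,"dy":10,"dz":0,"yaw":0},{"hand":0.7,"dx":0,"dy":18,"dz":0,"yaw":0},{"hand":0.7,"dx":0,"dy":20,"dz":0,"yaw":0},{"hand":0.7,"dx":0,"dy":20,"dz":-8,"yaw":0},{"hand":0.7,"dx":0,"dy":20,"dz":-16,"yaw":0},{"hand":0.7,"dx":0,"dy":20,"dz":-24,"yaw":0},{"hand":0.7,"dx":0,"dy":20,"dz":-32,"yaw":0},{"hand":0.7,"dx":0,"dy":20,"dz":-40,"yaw":0},{"hand":0.7,"dx":0,"dy":20,"dz":-48,"yaw":0},{"hand":0.7,"dx":0,"dy":20,"dz":-48,"yaw":0}]' 40
python3 - <<'E'
from h import *
im=bot.grab_frame('side');save(im[150:250,240:370],'s20.png',6)
im=bot.grab_frame('wrist');save(im,'w20.png')
goto(.659,-.014,.018,91.4)
E
```

```text
clock: 24.12
position: [0.5096, -0.018, 0.0169]
tool_rot: [-1.572, -0.0, 1.595]
force: [0.2, 0.5, -1.0]
grip_width: 0.0257
clock 24.22 pos [ 0.508  -0.0182  0.0168] yaw 91.38 -> dx 0.6 dy -1.2 dz -151.1 yaw -0.000 F [-0.0688 -0.2286 -0.4886] w 0.02573228278368185
```

View pics/s20.png

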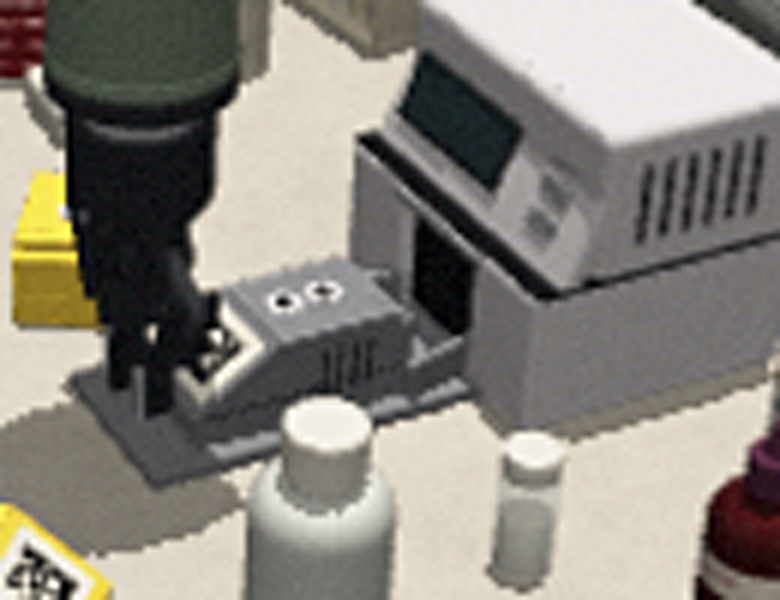

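View pics/w20.png

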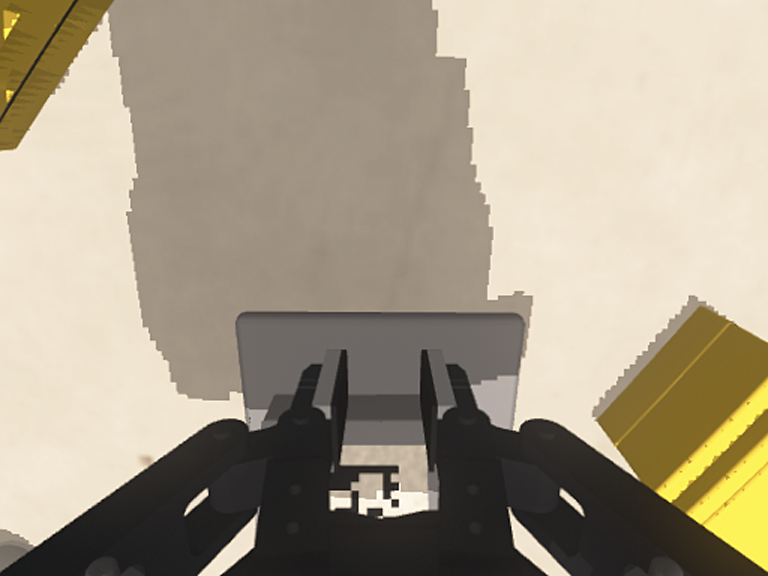

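The cassette slid along squarely (circles now at (285,300),(322,290)), negligible force. Keep pushing along the reader axis.

```bash
python3 -m crank '[{"hand":0.7,"dx":0,"dy":-1,"dz":-8,"yaw":0},{"hand":0.7,"dx":0,"dy":-1,"dz":-16,"yaw":0},{"hand":0.7,"dx":0,"dy":-1,"dz":-24,"yaw":0},{"hand":0.7,"dx":0,"dy":-1,"dz":-32,"yaw":0},{"hand":0.7,"dx":0,"dy":-1,"dz":-40,"yaw":0},{"hand":0.7,"dx":0,"dy":-1,"dz":-48,"yaw":0},{"hand":0.7,"dx":0,"dy":-1,"dz":-56,"yaw":0},{"hand":0.7,"dx":0,"dy":-1,"dz":-64,"yaw":0},{"hand":0.7,"dx":0,"dy":-1,"dz":-72,"yaw":0},{"hand":0.7,"dx":0,"dy":-1,"dz":-80,"yaw":0},{"hand":0.7,"dx":0,"dy":-1,"dz":-80,"yaw":0}]' 40
python3 - <<'E'
from h import *
im=bot.grab_frame('side');save(im[150:250,240:370],'s21.png',6)
goto(.659,-.014,.018,91.4)
E
```

```text
clock: 25.13
position: [0.5895, -0.0161, 0.0178]
tool_rot: [-1.572, -0.0, 1.595]
force: [0.3, 0.0, -0.6]
grip_width: 0.0257
clock 25.18 pos [ 0.5888 -0.0162  0.0178] yaw 91.39 -> dx 0.5 dy -0.2 dz -70.2 yaw -0.000 F [-0.565   0.0472 -0.6045] w 0.025948535205979555
```

View pics/s21.png

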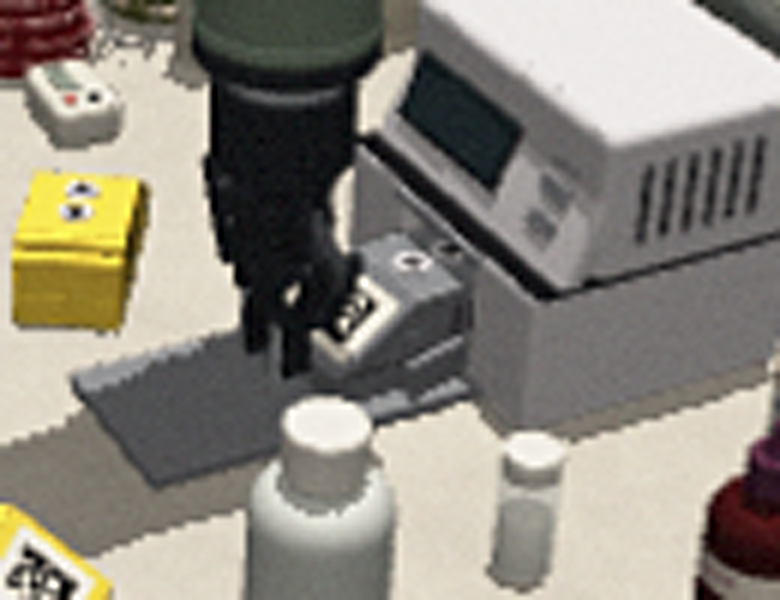

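```bash
python3 -m crank '[{"hand":0.7,"dx":0,"dy":0,"dz":-6,"yaw":0},{"hand":0.7,"dx":0,"dy":0,"dz":-12,"yaw":0},{"hand":0.7,"dx":0,"dy":0,"dz":-18,"yaw":0},{"hand":0.7,"dx":0,"dy":0,"dz":-24,"yaw":0},{"hand":0.7,"dx":0,"dy":0,"dz":-30,"yaw":0},{"hand":0.7,"dx":0,"dy":0,"dz":-36,"yaw":0},{"hand":0.7,"dx":0,"dy":0,"dz":-42,"yaw":0},{"hand":0.7,"dx":0,"dy":0,"dz":-48,"yaw":0},{"hand":0.7,"dx":0,"dy":0,"dz":-52,"yaw":0},{"hand":0.7,"dx":0,"dy":0,"dz":-52,"yaw":0}]' 40
python3 - <<'E'
from h import *
im=bot.grab_frame('side');save(im[130:240,250:390],'s22.png',5.5)
im=bot.grab_frame('wrist');save(im,'w22.png')
goto(.659,-.014,.018,91.4)
E
```

```text
clock: 26.02
position: [0.6407, -0.0148, 0.0178]
tool_rot: [-1.572, -0.0, 1.595]
force: [0.4, 1.2, -0.1]
grip_width: 0.0255
clock 26.12 pos [ 0.6402 -0.0153  0.0179] yaw 91.37 -> dx 0.9 dy -0.1 dz -18.8 yaw -0.001 F [-0.82   -0.6139  0.3815] w 0.02554306014185057
```

View pics/s22.png

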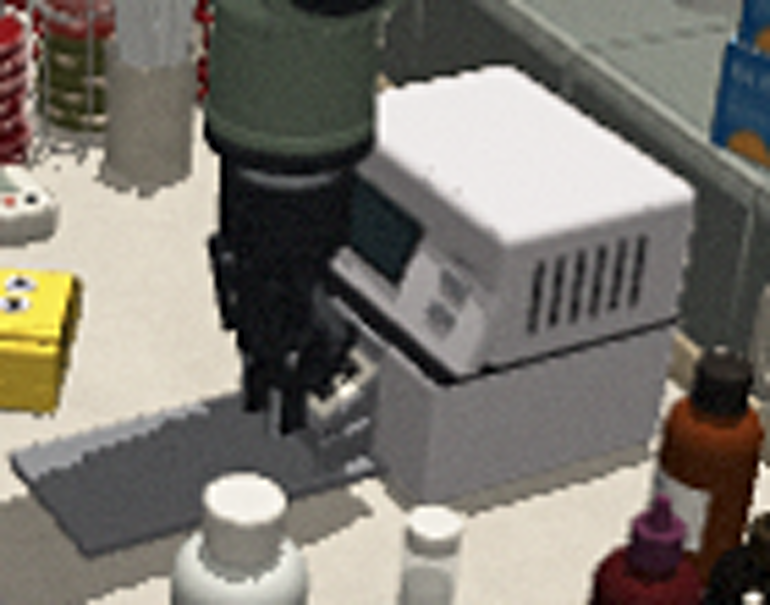

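View pics/w22.png

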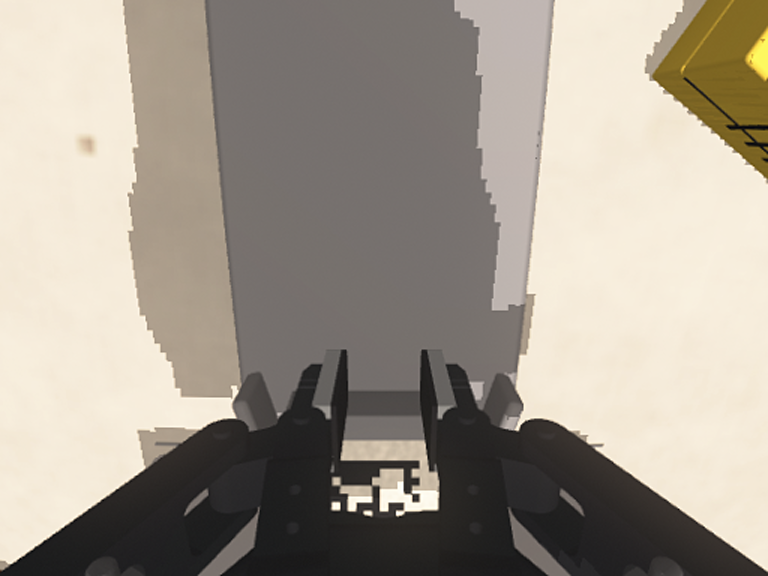

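Fingers within the guides (guide ends at (248,390) and (510,390)). Final approach in small steps with force checks.

```bash
python3 -m crank '[{"hand":0.7,"dx":0,"dy":0,"dz":-3,"yaw":0},{"hand":0.7,"dx":0,"dy":0,"dz":-6,"yaw":0},{"hand":0.7,"dx":0,"dy":0,"dz":-9,"yaw":0},{"hand":0.7,"dx":0,"dy":0,"dz":-11,"yaw":0},{"hand":0.7,"dx":0,"dy":0,"dz":-11,"yaw":0}]' 40
python3 -m crank '[{"hand":0.7,"dx":0,"dy":0,"dz":-1,"yaw":0},{"hand":0.7,"dx":0,"dy":0,"dz":-2,"yaw":0},{"hand":0.7,"dx":0,"dy":0,"dz":-3,"yaw":0},{"hand":0.7,"dx":0,"dy":0,"dz":-3,"yaw":0}]' 40
```

```text
clock: 26.53
position: [0.6512, -0.0148, 0.0178]
tool_rot: [-1.571, 0.0, 1.595]
force: [0.5, -0.5, -0.2]
grip_width: 0.0257
clock: 26.87
position: [0.6539, -0.0147, 0.0178]
tool_rot: [-1.571, 0.0, 1.595]
force: [-1.4, 0.7, 0.8]
grip_width: 0.0258
```

```bash
python3 -m crank '[{"hand":0.7,"dx":0,"dy":0,"dz":-1,"yaw":0},{"hand":0.7,"dx":0,"dy":0,"dz":-2,"yaw":0},{"hand":0.7,"dx":0,"dy":0,"dz":-2,"yaw":0}]' 40
python3 -m crank '[{"hand":0.7,"dx":0,"dy":0,"dz":-1,"yaw":0},{"hand":0.7,"dx":0,"dy":0,"dz":-2,"yaw":0},{"hand":0.7,"dx":0,"dy":0,"dz":-2,"yaw":0}]' 40
```

```text
clock: 27.12
position: [0.6559, -0.0146, 0.0178]
tool_rot: [-1.571, 0.0, 1.595]
force: [-0.7, -0.7, 0.2]
grip_width: 0.0255
clock: 27.37
position: [0.6571, -0.0146, 0.0177]
tool_rot: [-1.569, -0.0, 1.595]
force: [-5.4, 1.0, 3.7]
grip_width: 0.0256
```

```bash
python3 - <<'E'
from h import *
im=bot.grab_frame('side');save(im[130:240,250:390],'s23.png',5.5)
im=bot.grab_frame('scene');save(im[150:250,230:370],'c23.png',5.5)
goto(.659,-.014,.018,91.4)
E
```

```text
clock 27.47 pos [ 0.6572 -0.0146  0.0177] yaw 91.38 -> dx 0.5 dy -0.3 dz -1.9 yaw -0.000 F [-6.7237 -0.1868  4.9763] w 0.02570475255001286
```

View pics/s23.png

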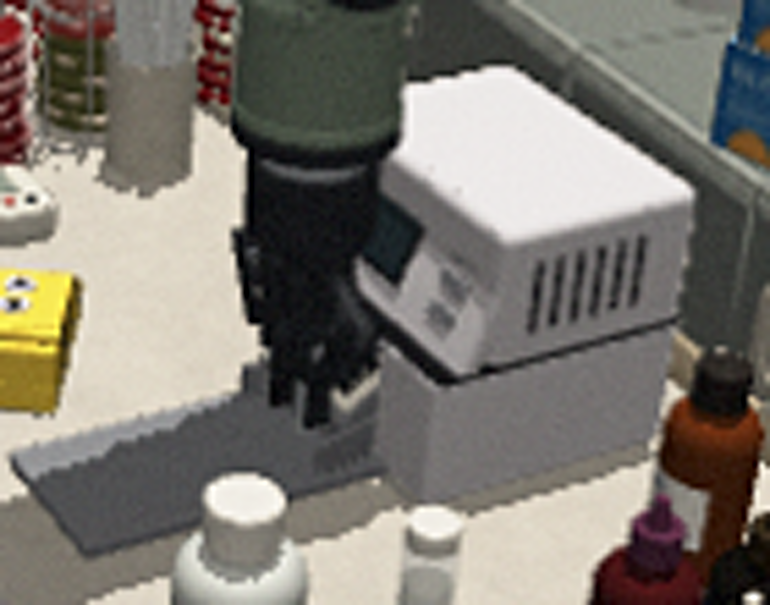

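```bash
python3 -m crank '[{"hand":0.7,"dx":0,"dy":0,"dz":-1,"yaw":0},{"hand":0.7,"dx":0,"dy":0,"dz":-1.5,"yaw":0},{"hand":0.7,"dx":0,"dy":0,"dz":-1.5,"yaw":0}]' 40; python3 -c "
from h import *
s,p,M=st();print(s['force'],s['moment'],p)"
```

```text
clock: 27.72
position: [0.6572, -0.0146, 0.0176]
tool_rot: [-1.566, -0.0, 1.595]
force: [-15.9, 0.2, 12.0]
grip_width: 0.0255
[-15.9296   0.2322  12.0402] [ 0.0722  3.4506 -0.0054] [ 0.6572 -0.0146  0.0176]
```

Hard stop at x = 0.657 m, 16 N acting low at the fingertips. Back off and look.

```bash
python3 -m crank '[{"hand":0.7,"dx":0,"dy":0,"dz":5,"yaw":0},{"hand":0.7,"dx":0,"dy":0,"dz":20,"yaw":0},{"hand":0.7,"dx":0,"dy":0,"dz":45,"yaw":0},{"hand":0.7,"dx":0,"dy":0,"dz":75,"yaw":0},{"hand":0.7,"dx":0,"dy":-40,"dz":90,"yaw":0},{"hand":0.7,"dx":0,"dy":-80,"dz":95,"yaw":0},{"hand":0.7,"dx":0,"dy":-120,"dz":95,"yaw":0},{"hand":0.7,"dx":0,"dy":-160,"dz":95,"yaw":0},{"hand":0.7,"dx":0,"dy":-180,"dz":95,"yaw":0},{"hand":0.7,"dx":0,"dy":-180,"dz":95,"yaw":0},{"hand":0.7,"dx":0,"dy":-180,"dz":95,"yaw":0}]' 40
python3 - <<'E'
from h import *
goto(.45,-.01,.23)
im=bot.grab_frame('wrist');save(im,'w24.png');
im=bot.grab_frame('scene');save(im,'c24.png')
im=bot.grab_frame('side');save(im[150:240,270:390],'s24.png',6)
E
```

```text
clock: 28.63
position: [0.565, -0.0167, 0.199]
tool_rot: [-1.574, -0.0, 1.595]
force: [-0.2, 0.6, -0.8]
grip_width: 0.0256
clock 28.63 pos [ 0.565  -0.0167  0.199 ] yaw 91.39 -> dx 9.5 dy -31.3 dz 114.7 yaw 0.000 F [-0.2399  0.5946 -0.7652] w 0.0255611293993729
```

View pics/w24.png

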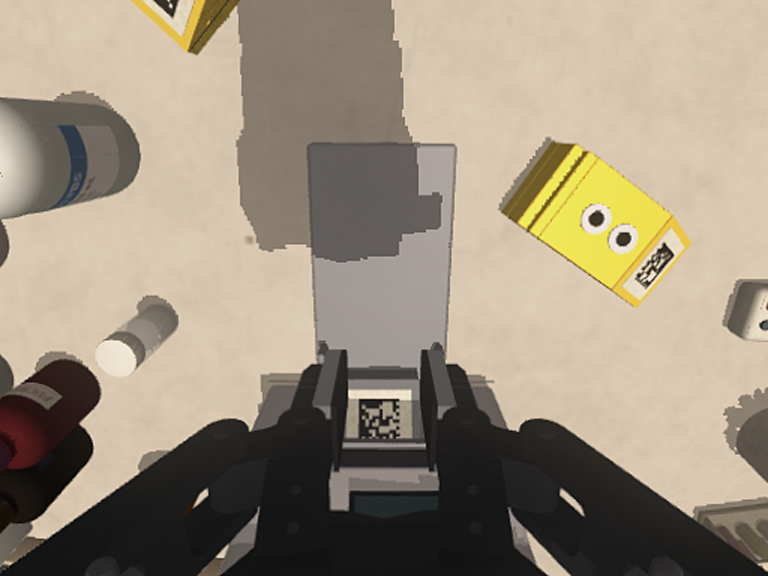

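View pics/c24.png

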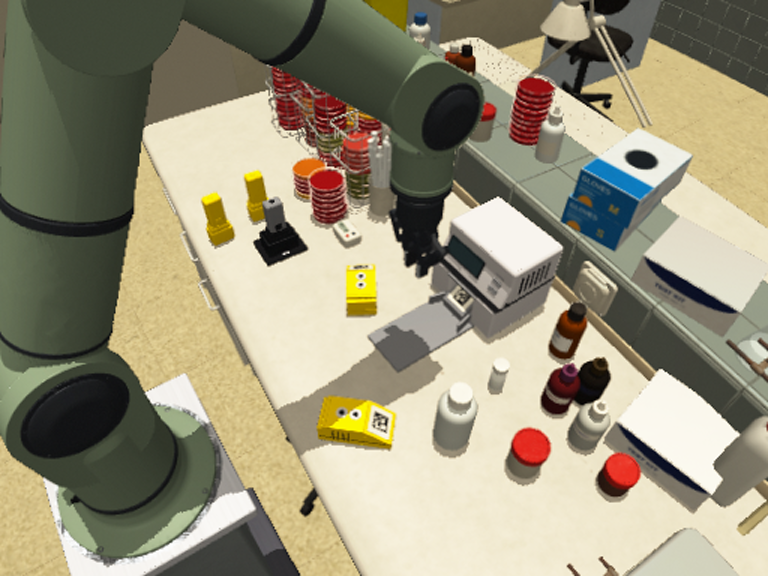

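View pics/s24.png

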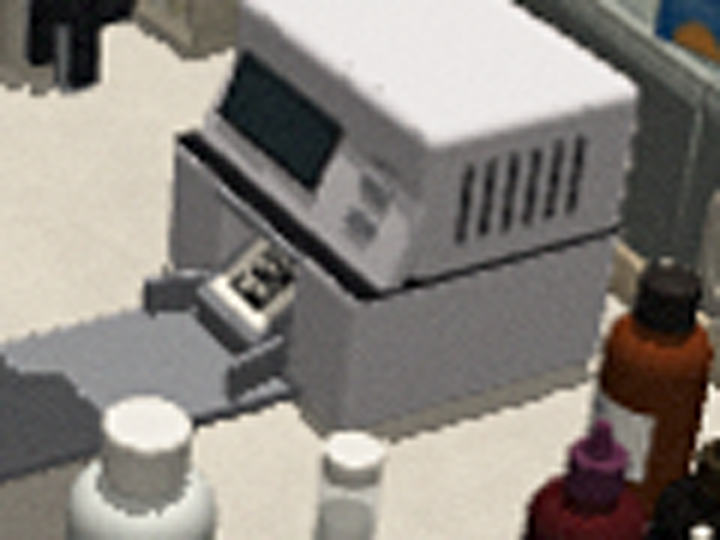

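```bash
python3 - <<'E'
from h import *
W=cam('wrist');f=lambda u:(u[0]/1.5,u[1]/1.5)
im=cv2.imread('pics/w24.png')[320:480,290:480];cv2.imwrite('pics/w24z.png',cv2.resize(im,None,fx=4,fy=3.6,interpolation=cv2.INTER_CUBIC))
d=onz(W,f((381,145)),.01);print('deck front',d)
for r in(368,374,380,386): print(r,onz(W,f((381,r)),.028)-d, onz(W,f((381,r)),.01)-d)
print('code',onz(W,f((381,420)),.045)-d)
E
```

```text
deck front [ 0.4912 -0.0199  0.01  ]
368 [0.1636 0.0037 0.018 ] [0.1734 0.0039 0.    ]
374 [0.1688 0.0039 0.018 ] [0.1789 0.004  0.    ]
380 [0.174 0.004 0.018] [0.1845 0.0041 0.    ]
386 [0.1793 0.0041 0.018 ] [0.1901 0.0042 0.    ]
code [0.1986 0.0046 0.035 ]
```

View pics/w24z.png

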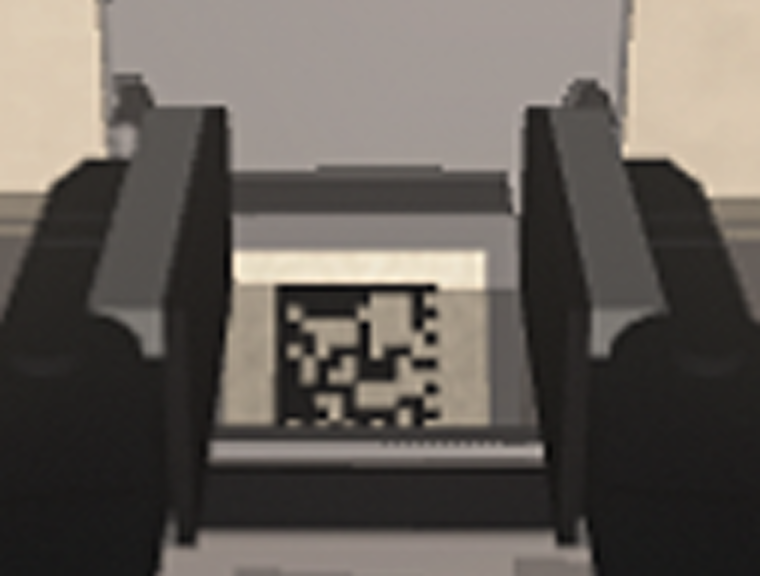

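The lip measures 173–176 mm in from the deck front (177 expected), within calibration error but not conclusive. To make sure the stop was the cassette's and not the hand on the reader, I push again with shut fingers and the hand 6 mm higher.

```bash
python3 -m crank '[{"hand":1,"dx":0,"dy":40,"dz":0,"yaw":0},{"hand":1,"dx":0,"dy":80,"dz":0,"yaw":0},{"hand":1,"dx":0,"dy":115,"dz":0,"yaw":0},{"hand":1,"dx":0,"dy":145,"dz":0,"yaw":0},{"hand":1,"dx":0,"dy":165,"dz":0,"yaw":0},{"hand":1,"dx":0,"dy":174,"dz":0,"yaw":0},{"hand":1,"dx":0,"dy":174,"dz":0,"yaw":0},{"hand":1,"dx":0,"dy":174,"dz":0,"yaw":0}]' 40
python3 -c "
from h import *
goto(.65,-.014,.023,91.4)"
```

```text
clock: 29.45
position: [0.5642, -0.017, 0.0238]
tool_rot: [-1.57, 0.0, 1.595]
force: [-0.1, -0.3, -0.5]
grip_width: -0.0002
clock 29.45 pos [ 0.5642 -0.017   0.0238] yaw 91.38 -> dx 0.9 dy 0.8 dz -85.9 yaw -0.000 F [-0.0677 -0.2903 -0.5154] w -0.00020857675939446208
```

```bash
python3 -m crank '[{"hand":1,"dx":0,"dy":0,"dz":-20,"yaw":0},{"hand":1,"dx":0,"dy":0,"dz":-40,"yaw":0},{"hand":1,"dx":0,"dy":0,"dz":-60,"yaw":0},{"hand":1,"dx":0,"dy":0,"dz":-75,"yaw":0},{"hand":1,"dx":0,"dy":0,"dz":-85,"yaw":0},{"hand":1,"dx":0,"dy":0,"dz":-88,"yaw":0},{"hand":1,"dx":0,"dy":0,"dz":-90,"yaw":0},{"hand":1,"dx":0,"dy":0,"dz":-91,"yaw":0},{"hand":1,"dx":0,"dy":0,"dz":-92,"yaw":0},{"hand":1,"dx":0,"dy":0,"dz":-92,"yaw":0}]' 40
python3 -c "
from h import *
s,p,M=st();print(s['force'],s['moment'],p)"
python3 -m crank '[{"hand":1,"dx":0,"dy":0,"dz":-1,"yaw":0},{"hand":1,"dx":0,"dy":0,"dz":-2,"yaw":0},{"hand":1,"dx":0,"dy":0,"dz":-2,"yaw":0}]' 40
python3 -c "
from h import *
s,p,M=st();print(s['force'],s['moment'],p)"
```

```text
clock: 30.28
position: [0.656, -0.0146, 0.0241]
tool_rot: [-1.571, 0.0, 1.595]
force: [-0.2, 0.2, 0.1]
grip_width: -0.0005
[-0.2254  0.1713  0.1008] [0.0542 0.0111 0.0666] [ 0.656  -0.0146  0.0241]
clock: 30.53
position: [0.6573, -0.0146, 0.0237]
tool_rot: [-1.569, -0.0, 1.595]
force: [-5.7, -0.2, 4.4]
grip_width: -0.0001
[-5.7035 -0.1619  4.3528] [0.0973 1.3569 0.0224] [ 0.6573 -0.0146  0.0237]
```

The stop is at the same x (0.6573) with the hand 6 mm higher, so it is the cassette on its stop. One firmer push, then retreat.

```bash
python3 -m crank '[{"hand":1,"dx":0,"dy":0,"dz":-1,"yaw":0},{"hand":1,"dx":0,"dy":0,"dz":-2,"yaw":0},{"hand":1,"dx":0,"dy":0,"dz":-2.5,"yaw":0},{"hand":1,"dx":0,"dy":0,"dz":-2.5,"yaw":0}]' 40
python3 -m crank '[{"hand":1,"dx":0,"dy":0,"dz":3,"yaw":0},{"hand":1,"dx":0,"dy":0,"dz":10,"yaw":0},{"hand":1,"dx":0,"dy":0,"dz":30,"yaw":0},{"hand":1,"dx":0,"dy":0,"dz":60,"yaw":0},{"hand":1,"dx":0,"dy":-40,"dz":95,"yaw":0},{"hand":1,"dx":0,"dy":-80,"dz":130,"yaw":0},{"hand":1,"dx":0,"dy":-120,"dz":150,"yaw":0},{"hand":1,"dx":0,"dy":-160,"dz":150,"yaw":0},{"hand":1,"dx":0,"dy":-200,"dz":150,"yaw":0},{"hand":1,"dx":0,"dy":-200,"dz":150,"yaw":0},{"hand":1,"dx":0,"dy":-200,"dz":150,"yaw":0}]' 40
python3 - <<'E'
from h import *
im=bot.grab_frame('wrist');save(im,'w25.png');
im=bot.grab_frame('scene');save(im,'c25.png')
im=bot.grab_frame('side');save(im,'s25.png')
E
```

```text
clock: 30.87
position: [0.6575, -0.0146, 0.0235]
tool_rot: [-1.564, -0.0, 1.595]
force: [-20.7, 0.5, 15.8]
grip_width: 0.0
clock: 31.78
position: [0.5121, -0.0182, 0.2284]
tool_rot: [-1.578, -0.001, 1.595]
force: [1.4, -0.2, 0.6]
grip_width: 0.0004
```

View pics/w25.png

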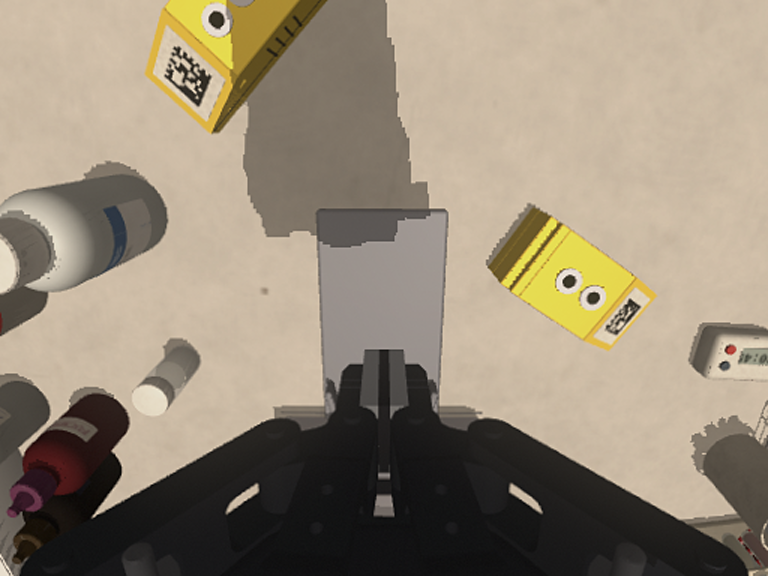

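View pics/s25.png

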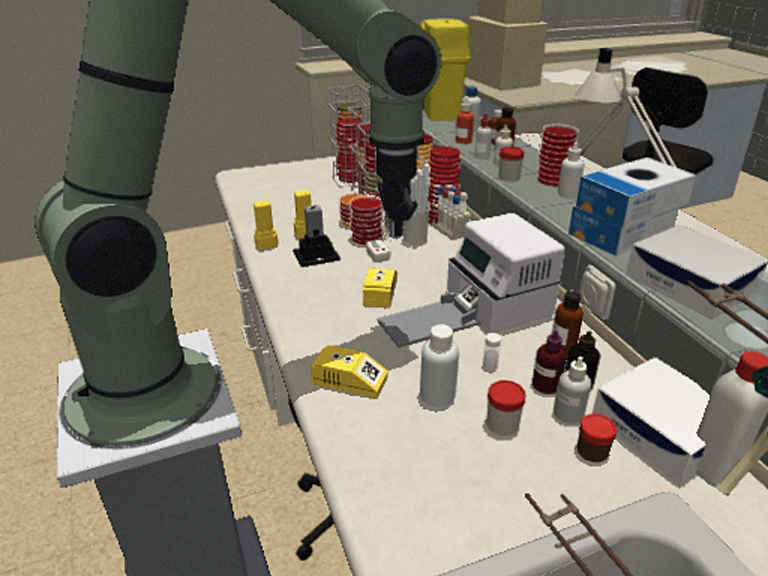

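Side view: scanner upright in its dock at (314,225), as at the start. The cassette is in the bay at (467,295). Bottle (438,368), vial (491,352), jar (505,408), timer (376,250) and the yellow look-alikes are unmoved. Hand in.

```bash
python3 -c "
from h import *
s,p,M=st();print(s['clock'],p,s['qd'],s['force']);print(bot.job_done())"
```

```text
31.9333 [ 0.5104 -0.018   0.2235] [ 0.0005  0.0277 -0.0003  0.0037 -0.0003  0.0007  0.    ] [-0.578   0.0353 -0.5732]
the job is handed in; nothing more can be done
None
```

I scanned the cassette code, put the scanner back in its dock, pushed the cassette to its stop, and handed the job in at 31.9 s. The interface never confirmed a read, so that the code was read is inferred from the geometry.

- **Scan:** The hand cannot tilt, so I pivoted the scanner about 35° in a light grip against the dock's socket wall. I held it about 5 cm from the code, steady for roughly 1.5 s, plus two further holds of more than 1 s each, about 5 mm to either side. My last tilt readings disagreed: 30° from the side camera and 44° from the scene camera. The off-centre readings were 7 mm and 12 mm. The two cameras err in opposite directions, so the true aim is probably near the middle of the allowed range.
- **Scanner return:** I straightened the scanner with 6–8 N against the reader's front, which is fixed. It went into the socket, touched bottom at 25 N and stood there when released. The last pictures show it upright in the dock.
- **Cassette:** I pushed it along the guides to a hard stop. A second push with the hand 6 mm higher stopped at the same place, x = 0.657 m, with about 21 N along the push, so I take it as the end stop. By camera the lip is 173 mm in from the deck front, against 177 mm expected. The fingertip position gives about 176 mm.
- **Bystanders:** The bottle, jar, timer, vial and yellow look-alikes looked unmoved in the last pictures.

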